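Lug nuts under the work light

ROBOT

A 7-joint arm with a two-finger parallel gripper is mounted at the origin on the work surface. World frame = base frame: x ahead of the robot, y to its left, z up, the work surface at z = 0. Lengths are in m, angles in degrees, forces in N, time in s.
With the tool pointing down it reaches from about 0.4 to 0.85 m from the base axis. Payload 10.4 kg.
Tool frame: the origin (TCP) lies on the mounting face of the last link; the fingertips stand 173 mm ahead of it and the grasp point (between the pads) lies 155 mm ahead of it; z points along the fingers, y is the line along which they close (so a half turn about z gives the same grasp; the last joint's range is limited). The gripper opens to 85 mm and grips with 20 to 120 N. Pads are 22 mm wide; open, the fingers measure 114 mm over their backs; the gripper's body (76 mm by 85 mm) begins 54 mm behind the grasp point. The pads swing forward as they close: fully open they stand 13 mm farther back than shut.
Start: joints at [-76.123, 19.034, -3.707, 83.658, 1.238, 77.344, -5.071], TCP at [0.164, 0.603, 0.405] pointing down, gripper open.
Joint ranges: [-148.97, 148.97], [-28.65, 121.19], [-84.17, 76.75], [9.2, 138.47], [-72.65, 252.65], [3.7, 117.97], [-149.18, 149.18]. Speed limits (degrees/s): [127.2, 127.2, 159.86, 159.86, 180, 180, 180].

INTERFACE

Orientations are given as a 3x3 rotation matrix whose columns are the frame's x, y, z axes.
In Python, from rig import get_obs, optics, order gives the robot as it stands. The module is installed in compiled form; this text tells all that it offers.
- The arm moves only by the tool drive_tool, never from a script. Its argument "commands" is text: rows parted by semicolons, each of 7 numbers parted by spaces: the finger opening in mm, from 0 to 85.4, then the shift along the tool's x, y, z in mm, then the turn, a rotation vector about the tool's x, y, z in rad. In form: fingers x y z ax ay az; .... A call has 1 to 5 rows; each row is the pose to reach, as a shift and turn from the pose commanded when the call began, along the tool's axes at that moment; what a row does not reach only later rows make up. A row lasts 1/12 s, in which the tool goes at most 41.7 mm and 7.16 degrees, less where a joint would pass 70% of its speed; a pose out of reach is approached as far as the arm can. A call with a gripper value outside its range is refused whole. The fingers move at their own pace and stop on an object; "force" is the grip in N (left out, the last holds). Time passes only in rows, so rows that repeat a pose let the fingers close. It gives the time, the measured TCP pose, the force, the opening and the grip force at its end, in the units of the state.
- get_obs(): the state, without advancing time (a new reading comes with each control period).
- optics.capture(name): name is "side" or "top"; returns the picture (420x560x3 uint8, blue, green, red); there is no depth.
- optics.calibration(name): a dict with "intrinsics" (3x3 intrinsics, pixels), "xyz" and "orientation" of the camera in the world. Camera axes: x right, y down, z forward; pixel columns grow to the right and rows downward; lengths in m; the calibration is good to about 2 mm. A picture is of the moment at which its call begins. calibration takes no time and is no camera call.
- order.hand_in(): hands the job in; it is judged then, once.
The state is a dict: "time": time; "q": joint angles; "joint_velocities": joint speeds; "joint_efforts": joint torques, N m; "tool_pos": TCP position; "orientation": TCP orientation; "wrist_force": force on the tool from outside, world axes, zero at the start; "wrist_torque": the same for the moment, N m; "width": finger opening in m; "grip_force": force on a finger pad.
Only numpy, scipy, OpenCV 4.12 (cv2) and the standard library are available. Lean on these libraries where they do the work, as an engineer would, in place of code of your own. Each camera call takes 0.05 s, during which the arm holds its last target. There are 200 camera calls.

TASK

Get the five lug nuts ready for inspection: empty them out of the white cup into the steel dish, stand the empty cup upright back on the shelf clear of the dish, and swivel and tilt the work light so that its lamp panel points straight at the middle of the dish. Leave the dish sitting on its coaster with all five nuts in it, and leave the drawer unit and its drawer, the impact socket, the valve stem and the tin as they are.

Things in the scene. Friction and masses are not known exactly. Their poses are not given: they have to be found in the camera images.
- lamp_base: Foot of the work light, screwed to the shelf: dark steel disc 110 mm across and 16 mm thick with a 22 mm post; origin under its centre, on the vertical swivel axis. The post carries a black U-shaped yoke (140 mm wide outside with its pivot caps, 20 mm deep), which carries the lamp head.
- lamp_pivot (a point): The point where the level tilt axis crosses the vertical swivel axis, 175 mm above the shelf. Its frame turns with the yoke: y runs along the tilt axis, -x is where the lamp faces when tilt is 0.
- lamp_lens (a point): Centre of the pale lamp panel (98 x 52 mm) on the front of the grey lamp head (head 116 mm wide, 68 mm high, about 47 mm deep with fins on the back), 22 mm in front of the tilt axis. Its frame turns with the head: the lamp points along -x, y runs along the tilt axis, z is the head's up.
- lamp_handle (a point): Middle of the black bar handle over the lamp head: round bar 12 mm thick, parallel to the tilt axis, held by two straps at 43 mm either side of the middle, 72 mm from the tilt axis on the head's own z, with 32 mm of free space between bar and head. Turns with the head.
- lamp_swivel (a joint): Swivel of yoke and head about the post, rad, counter-clockwise from above positive, stiff, stays where it is left, range -1.9 to 1.9; at 0 the lamp faces the lamp_base's own -x.
- lamp_head (a joint): Tilt of the lamp head, rad: 0 lamp faces level, positive tips the panel (and the handle on top) forward and down, range -0.4 to 1.1, stiff, stays where it is left.
- coaster: Dark hard silicone coaster, disc 100 mm across and 6 mm thick, stuck to the shelf; origin under its centre.
- dish: Open round steel dish standing loose on the coaster, 132 mm across at the rim, 84 mm at the foot, 40 mm high, wall 4 mm, about 0.35 kg; origin under its centre.
- dish_in (a point): Middle of the dish's inner floor, 5 mm above its underside.
- cup: White plastic cup, 66 mm high, 68 mm across at the rim, 55 mm at the foot, wall 2.5 mm, no handle, about 0.08 kg empty; origin under its centre, z up its axis. Holds the five lug nuts at the start.
- cup_rim (a point): Centre of the cup's mouth, 66 mm above its underside.
- socket: Deep black impact socket standing on end, 30 mm across, 76 mm high; origin under its centre. Leave alone.
- stem: Brass-toned tyre valve stem standing on its flange, flange 22 mm across, 44 mm high; origin under its centre. Leave alone.
- tin: Upright closed tin, 72 mm across, 110 mm high; origin under its centre. Leave alone.
- unit: Smoke-coloured plastic drawer unit, fixed, 160 mm deep (x), 180 mm wide (y), 110 mm high; origin under its centre, front faces its own -x. Leave alone.
- drawer_pull (a point): Front edge of the flat pull lip (70 mm wide) of the unit's drawer, about 86 mm above the shelf; the drawer may stand a little open. Leave alone.
- nut0: Steel lug nut with conical seat, 21 mm across and 25 mm long, about 40 g; origin at its middle, z along its axis.
- nut1: Steel lug nut with conical seat, 21 mm across and 25 mm long, about 40 g; origin at its middle, z along its axis.
- nut2: Steel lug nut with conical seat, 21 mm across and 25 mm long, about 40 g; origin at its middle, z along its axis.
- nut3: Steel lug nut with conical seat, 21 mm across and 25 mm long, about 40 g; origin at its middle, z along its axis.
- nut4: Steel lug nut with conical seat, 21 mm across and 25 mm long, about 40 g; origin at its middle, z along its axis.

How it is judged:
By the outcome, as a careful person would: the job done as asked, in the order asked, and still so for the second after the job is handed in, with the robot touching nothing.
It also fails if it takes over 64 s, if anything falls off the work surface, if the arm or the gripper's body presses on something with over 40 N, if the wrist force passes 120 N, or if a joint passes its speed limit or range.

## Working session

There is one attempt and no reset: what is moved stays moved. The work goes in short steps, Python scripts to look and compute and a tool call to move; the robot and the scene stay as the last step left them, time stands still between calls to the robot, and variables do not carry over. Pictures are saved under pics/ and viewed, at most 10 in all, crops included, and the job is handed in when it is done.

Besides the shell and the picture viewer there is one more tool, called after "Request:" as name(argument=value, ...) on one line, values as JSON. drive_tool: Moves the arm, as the interface text tells. Its arguments: {"type":"object","properties":{"commands":{"type":"string"},"force":{"type":"number"}},"required":["commands"]}

```bash
mkdir -p pics; python3 - <<'E'
from rig import get_obs, optics
import cv2,numpy as np
np.set_printoptions(precision=4,suppress=True)
for n in("side","top"):
    cv2.imwrite(f"pics/{n}0.png",cv2.resize(optics.capture(n),(784,588)))
    print(optics.calibration(n))
o=get_obs();print(o)
E
```

```text
{'intrinsics': array([[544.9807,   0.    , 285.22  ],
       [  0.    , 544.9807, 207.3059],
       [  0.    ,   0.    ,   1.    ]]), 'xyz': array([0.3978, 1.1477, 1.1148]), 'orientation': array([[-0.9915, -0.0854,  0.0981],
       [-0.1299,  0.6201, -0.7737],
       [ 0.0053, -0.7799, -0.6259]])}
{'intrinsics': array([[388.1067,   0.    , 282.4824],
       [  0.    , 388.1067, 210.9249],
       [  0.    ,   0.    ,   1.    ]]), 'xyz': array([ 0.4274, -0.0062,  1.1891]), 'orientation': array([[ 0.0114, -0.9903,  0.1384],
       [-0.9998, -0.0132, -0.0119],
       [ 0.0136, -0.1383, -0.9903]])}
{'time': 0.1, 'q': array([-76.1238,  19.0685,  -3.7077,  83.7014,   1.2385,  77.344 ,
        -5.0714]), 'joint_velocities': array([-0.0199, -0.0894,  0.0009, -0.1227, -0.0986,  0.037 ,  0.0748]), 'joint_efforts': array([  0.0019, -62.6744,   0.0493, -39.2428,   0.0162,   0.007 ,
         0.    ]), 'tool_pos': array([0.1635, 0.6031, 0.404 ]), 'orientation': array([[-0.9652,  0.2617, -0.0003],
       [ 0.2617,  0.9652, -0.0013],
       [-0.0001, -0.0013, -1.    ]]), 'wrist_force': array([ 0.8307,  0.019 , -0.0749]), 'wrist_torque': array([0.0284, 0.0007, 0.0247]), 'grip_force': 0.0, 'width': 0.08514341901176586}
```

View pics/side0.png

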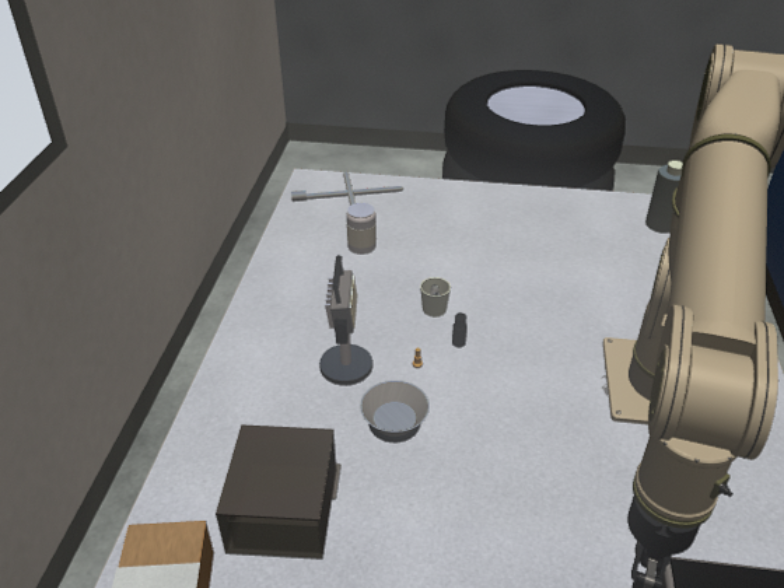

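View pics/top0.png

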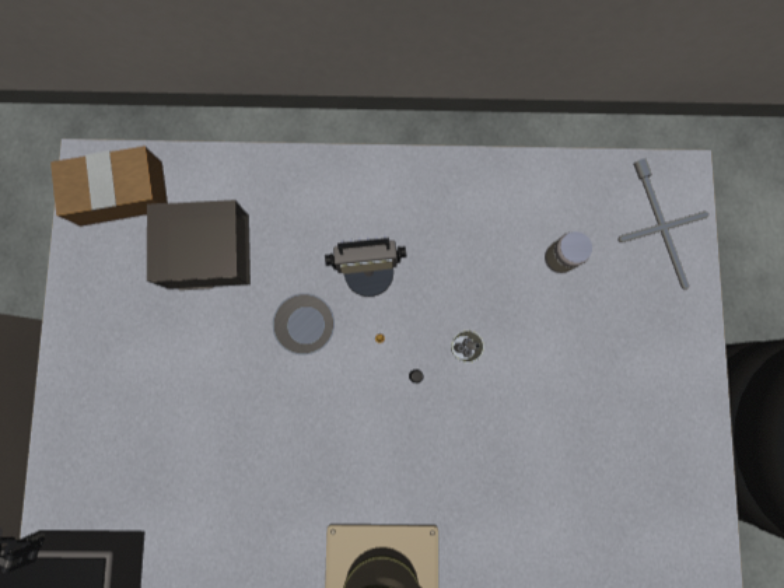

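Side view (x1.4): dish rim (395,405), cup (435,293), stem (418,358), socket (460,330), lamp base (346,363), head (343,300), tin (361,228), unit (280,490). Top view (x1.4): dish (304,324), cup with nuts (467,346), stem (380,338), socket (416,376), lamp head (367,255), facing about -x toward the robot. I'll zoom in on both views to get accurate pixels.

```bash
python3 - <<'E'
from rig import optics
import cv2,numpy as np
def grid(n,x0,y0,w,h,s):
    im=optics.capture(n)
    c=cv2.resize(im[y0:y0+h,x0:x0+w],None,fx=s,fy=s,interpolation=cv2.INTER_CUBIC)
    for x in range(x0-x0%10+10,x0+w,10):
        cv2.line(c,((x-x0)*s,0),((x-x0)*s,6),(0,0,255),1)
        if x%20==0: cv2.putText(c,str(x),((x-x0)*s,16),0,.35,(0,0,255),1)
    for y in range(y0-y0%10+10,y0+h,10):
        cv2.line(c,(0,(y-y0)*s),(6,(y-y0)*s),(0,0,255),1)
        cv2.putText(c,str(y),(8,(y-y0)*s+4),0,.35,(0,0,255),1)
    cv2.imwrite(f"pics/{n}1.png",c)
grid("top",190,162,160,120,5)
grid("side",220,175,133,145,4)
E
```

```text
(no output)
```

View pics/top1.png

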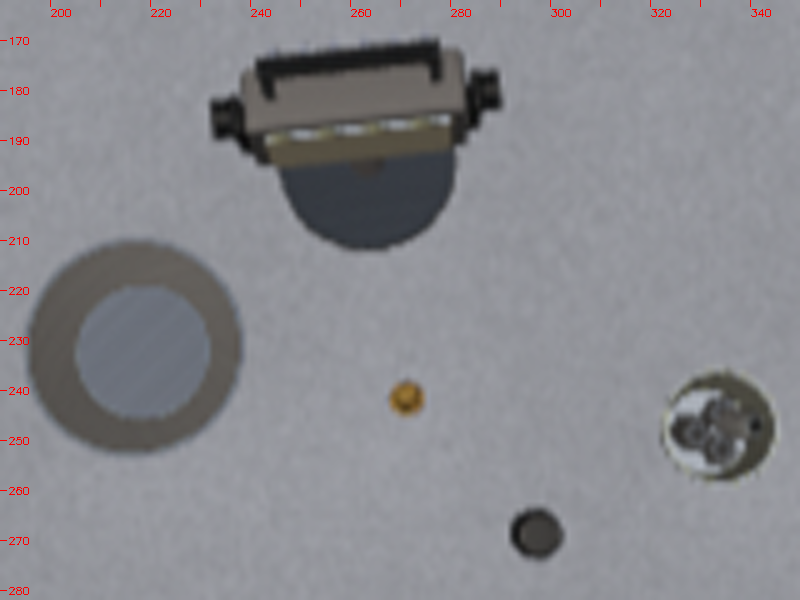

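View pics/side1.png

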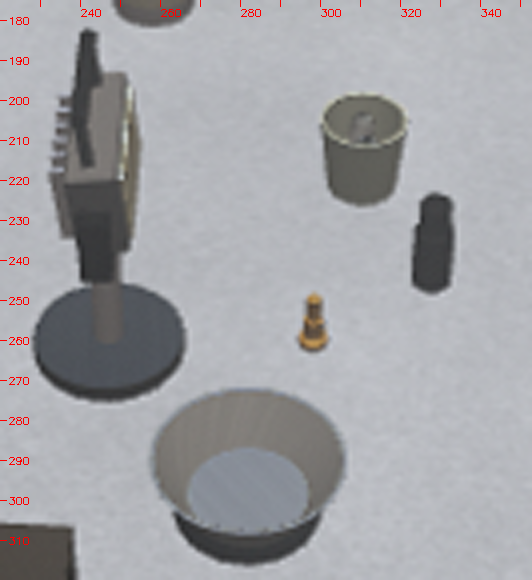

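Top crop, in full-image pixels: dish rim centre (217.1,231.3), cup rim (333.7,247.2), socket (297.2,268.6), stem (271.2,241.4). The pivot caps are at (235.4,185.6) and (287,180), and the handle runs from (241.6,175.4) to (278,171.2). Side crop: dish rim centre about (282,289), cup rim (311,205), base top about (247.4,258.5).

```bash
cat > h.py <<'E'
import numpy as np
from rig import optics
np.set_printoptions(precision=4,suppress=True)
def ray(n,u,v):
    c=optics.calibration(n); R=np.array(c["orientation"]); d=R@np.linalg.solve(c["intrinsics"],[u,v,1.])
    return np.array(c["xyz"]),d
def at(n,u,v,z):
    p,d=ray(n,u,v); return p+d*(z-p[2])/d[2]
def tri(a,b):
    (p,d),(q,e)=ray("top",*a),ray("side",*b)
    s=np.linalg.lstsq(np.c_[d,-e],q-p,rcond=None)[0]
    return (p+s[0]*d+q+s[1]*e)/2, np.linalg.norm(p+s[0]*d-q-s[1]*e)
def proj(n,P):
    c=optics.calibration(n); x=c["intrinsics"]@(np.array(c["orientation"]).T@(np.asarray(P)-c["xyz"])); return x[:2]/x[2]
E
python3 - <<'E'
from h import *
print("dish",at("top",217.1,231.3,.046),at("side",282,289,.046))
print("cup",at("top",333.7,247.2,.066),at("side",311,205,.066))
print("socket",at("top",297.2,268.6,.076)); print("stem",at("top",271.2,241.4,.04))
print("base",at("top",263.4,194,.016),at("side",247.4,258.5,.016))
a,b=at("top",235.4,185.6,.175),at("top",287,180,.175);print("caps",a,b,(a+b)/2,np.linalg.norm(a-b),"yaw",np.degrees(np.arctan2(*(a-b)[[0,1]])))
for z in(.235,.247): 
  a,b=at("top",241.6,175.4,z),at("top",278,171.2,z);print("handle",z,(a+b)/2,np.linalg.norm(a-b),np.degrees(np.arctan2(*(a-b)[[0,1]])))
print("tin",at("top",575/1.4,246/1.4,.11))
E
```

```text
dish [0.524 0.172 0.046] [0.5289 0.1693 0.046 ]
cup [ 0.4805 -0.1689  0.066 ] [ 0.4846 -0.1709  0.066 ]
socket [ 0.4182 -0.0632  0.076 ]
stem [0.4966 0.0123 0.04  ]
base [0.643  0.0389 0.016 ] [0.6473 0.038  0.016 ]
caps [0.6355 0.1076 0.175 ] [ 0.6526 -0.0295  0.175 ] [0.644 0.039 0.175] 0.13811657096897612 yaw -7.145225369038774
handle 0.235 [0.6555 0.0404 0.235 ] 0.09204680548105744 -7.584908479813477
handle 0.247 [0.6527 0.0398 0.247 ] 0.09088912057753051 -7.584908479813447
tin [ 0.6847 -0.3843  0.11  ]
```

```bash
cat >> h.py <<'E'
from scipy.spatial.transform import Rotation as Rn
from rig import get_obs
def Rt(az,el,s=1):
    "tool z at azimuth az, elevation el (deg); tool y horizontal, s=+1: left of azimuth"
    a,e=np.radians([az,el]); z=np.array([np.cos(e)*np.cos(a),np.cos(e)*np.sin(a),np.sin(e)])
    y=s*np.array([-np.sin(a),np.cos(a),0]); return np.c_[np.cross(y,z),y,z]
def rel(g,R,cur=None):
    "row from cur (tcp,R) to grasp point g, orientation R; returns next cur"
    if cur is None:
        o=get_obs(); cur=(np.array(o["tool_pos"]),np.array(o["orientation"])); print("t",o["time"],"q",o["q"],"grasp",cur[0]+.155*cur[1][:,2],"w",o["width"],"F",o["wrist_force"])
    p=np.asarray(g)-.155*R[:,2]
    sh=cur[1].T@(p-cur[0])*1000; rv=Rn.from_matrix(cur[1].T@R).as_rotvec()
    print("row",np.round(sh,1),np.round(rv,3),"rows~",np.ceil(max(np.linalg.norm(sh)/41.7,np.degrees(np.linalg.norm(rv))/7.16)))
    return p,R
E
python3 - <<'E'
from h import *
c=rel([.42,.12,.245],Rt(0,-80))
c=rel([.482,-.17,.22],Rt(0,-50),c)
rel([.482,-.17,.045],Rt(0,-50),c)
E
```

```text
t 0.2 q [-76.123   19.056   -3.7085  83.6873   1.2387  77.3438  -5.0698] grasp [0.1635 0.603  0.2492] w 0.0856984163935141 F [ 0.0217 -0.5687 -1.2098]
row [-348.  -406.2    6.9] [-0.024 -0.174 -0.264] rows~ 13.0
row [  20.8 -290.    56.2] [ 0.    -0.524  0.   ] rows~ 8.0
row [112.5   0.  134.1] [0. 0. 0.] rows~ 5.0
```

```bash
cat >> h.py <<'E'
from scipy.spatial.transform import Slerp
def legs(g,R,n,cur=None):
    "n calls of 5 rows, straight grasp-point path with slerp"
    if cur is None:
        o=get_obs(); cur=(np.array(o["tool_pos"]),np.array(o["orientation"])); print("t",o["time"],"q",o["q"],"w",o["width"],"F",o["wrist_force"])
    g0=cur[0]+.155*cur[1][:,2]; print("grasp",g0,"z",cur[1][:,2])
    S=Slerp([0,1],Rn.from_matrix([cur[1],R]))
    for k in range(1,n+1): cur=rel(g0+(np.asarray(g)-g0)*k/n,S(k/n).as_matrix(),cur)
    return cur
E
python3 - <<'E'
from h import *
c=legs([.42,.12,.245],Rt(0,-80),3)
c=legs([.482,-.17,.22],Rt(0,-50),2,c)
E
```

```text
t 0.2 q [-76.123   19.056   -3.7085  83.6873   1.2387  77.3438  -5.0698] w 0.0856984163935141 F [ 0.0217 -0.5687 -1.2098]
grasp [0.1635 0.603  0.2492] z [-0.0002 -0.0008 -1.    ]
row [-115.8 -134.7    1.8] [-0.008 -0.058 -0.088] rows~ 5.0
row [-103.3 -145.1    7.5] [-0.008 -0.058 -0.088] rows~ 5.0
row [ -89.7 -154.5   12.5] [-0.008 -0.058 -0.088] rows~ 5.0
grasp [0.42  0.12  0.245] z [ 0.1736  0.     -0.9848]
row [  11.8 -145.    23. ] [ 0.    -0.262 -0.   ] rows~ 4.0
row [  17.3 -145.    29.7] [ 0.    -0.262 -0.   ] rows~ 4.0
```

Request:
drive_tool(commands="85 -116 -135 2 -0.008 -0.058 -0.088;85 -116 -135 2 -0.008 -0.058 -0.088;85 -116 -135 2 -0.008 -0.058 -0.088;85 -116 -135 2 -0.008 -0.058 -0.088;85 -116 -135 2 -0.008 -0.058 -0.088", force=30)

```text
time: 0.62
tool_pos: [0.2436, 0.4376, 0.4028]
orientation: [[-0.982, 0.182, 0.059], [0.182, 0.983, -0.007], [-0.059, 0.004, -0.998]]
wrist_force: [1.6, 0.5, 0.7]
width: 0.0851
grip_force: 0.0
```

Request:
drive_tool(commands="85 -103 -145 7 -0.008 -0.058 -0.088;85 -103 -145 7 -0.008 -0.058 -0.088;85 -103 -145 7 -0.008 -0.058 -0.088;85 -103 -145 7 -0.008 -0.058 -0.088;85 -103 -145 7 -0.008 -0.058 -0.088")

```text
time: 1.03
tool_pos: [0.3188, 0.2764, 0.4009]
orientation: [[-0.989, 0.094, 0.117], [0.094, 0.996, -0.006], [-0.117, 0.005, -0.993]]
wrist_force: [0.2, -0.3, 0.6]
width: 0.0851
grip_force: 0.0
```

Request:
drive_tool(commands="85 -90 -155 12 -0.008 -0.058 -0.088;85 -90 -155 12 -0.008 -0.058 -0.088;85 -90 -155 12 -0.008 -0.058 -0.088;85 -90 -155 12 -0.008 -0.058 -0.088;85 -90 -155 12 -0.008 -0.058 -0.088")

```text
time: 1.45
tool_pos: [0.3947, 0.1141, 0.3988]
orientation: [[-0.985, 0.006, 0.175], [0.006, 1.0, 0.0], [-0.175, 0.001, -0.985]]
wrist_force: [0.3, 0.2, 0.6]
width: 0.0852
grip_force: 0.0
```

Request:
drive_tool(commands="85 12 -145 23 0 -0.26 0;85 12 -145 23 0 -0.26 0;85 12 -145 23 0 -0.26 0;85 12 -145 23 0 -0.26 0;85 12 -145 23 0 -0.26 0")

```text
time: 1.87
tool_pos: [0.3844, -0.0298, 0.373]
orientation: [[-0.907, 0.006, 0.421], [0.006, 1.0, 0.0], [-0.421, 0.003, -0.907]]
wrist_force: [-0.1, -0.6, 0.6]
width: 0.0847
grip_force: 0.0
```

Request:
drive_tool(commands="85 17 -145 30 0 -0.26 0;85 17 -145 30 0 -0.26 0;85 17 -145 30 0 -0.26 0;85 17 -145 30 0 -0.26 0;85 17 -145 30 0 -0.26 0")

```text
time: 2.28
tool_pos: [0.3804, -0.1784, 0.3375]
orientation: [[-0.769, 0.014, 0.639], [0.014, 1.0, -0.005], [-0.639, 0.005, -0.769]]
wrist_force: [0.5, 1.3, 0.5]
width: 0.0851
grip_force: 0.0
```

```bash
python3 - <<'E'
from h import *
c=legs([.482,-.17,.15],Rt(0,-50),1)
c=legs([.482,-.17,.045],Rt(0,-50),1,c)
E
```

```text
t 2.2833 q [-26.8145 -27.8611  43.1463 133.7977  13.8423  29.0431  98.699 ] w 0.08509053735840191 F [0.5266 1.2616 0.4545]
grasp [ 0.4795 -0.1793  0.2183] z [ 0.6393 -0.0054 -0.7689]
row [42.6  8.2 54.1] [-0.005 -0.004 -0.014] rows~ 2.0
grasp [ 0.482 -0.17   0.15 ] z [ 0.6428 -0.     -0.766 ]
row [67.5  0.  80.4] [-0.  0. -0.] rows~ 3.0
```

Request:
drive_tool(commands="85 21 8 27 0 0 -0.014;85 43 8 54 0 0 -0.014;85 65 8 81 0 0 -0.014;85 72 8 90 -0.005 -0.004 -0.014;85 72 8 90 -0.005 -0.004 -0.014")

```text
time: 2.7
tool_pos: [0.3961, -0.1647, 0.2426]
orientation: [[-0.776, -0.023, 0.631], [-0.01, 1.0, 0.024], [-0.631, 0.012, -0.776]]
wrist_force: [-0.2, -0.1, 0.3]
width: 0.0849
grip_force: 0.0
```

```bash
python3 - <<'E'
from h import *
import cv2
c=legs([.482,-.17,.045],Rt(0,-50),1)
ims=[cv2.resize(optics.capture(n)[y:y+120,x:x+110],None,fx=3.5,fy=3.5,interpolation=2) for n,x,y in(("top",280,190),("side",270,150))]
cv2.imwrite("pics/a.png",np.hstack(ims))
E
```

```text
t 2.7 q [-31.5307 -11.5121  52.7029 138.3804 -28.1829  14.4363 139.8829] w 0.08492962121190761 F [-0.1584 -0.1389  0.3069]
grasp [ 0.4939 -0.1611  0.1224] z [ 0.6305  0.0236 -0.7758]
row [60.5 -5.9 52.4] [ 0.024 -0.016  0.01 ] rows~ 2.0
```

View pics/a.png

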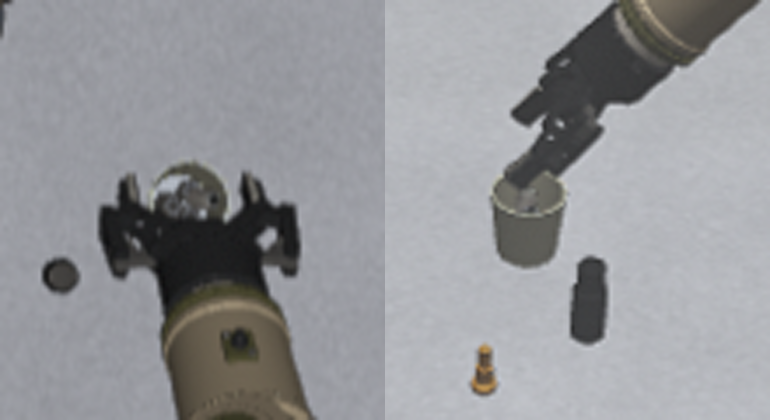

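Top half: the fingers straddle the cup, roughly centred. Side half: tips are just above the rim at (525,180). However q4, q6 and q7 are near their limits, so I'll identify the kinematics to choose a better posture.

```bash
cat > kin.py <<'E'
import numpy as np, itertools
from scipy.spatial.transform import Rotation as Rn
from scipy.optimize import least_squares
def chain(q,s,c):
    R=np.eye(3);A=[]
    for i in range(7):
        A.append(R); R=R@Rn.from_euler("zyzyzyz"[i],s[i]*q[i]+c[i],degrees=True).as_matrix()
    A.append(R); return A
E
python3 - <<'E'
from kin import *; from h import get_obs
o=get_obs()
D=[([-76.1238,19.0685,-3.7077,83.7014,1.2385,77.344,-5.0714],[.1635,.6031,.404],[[-0.9652,0.2617,-0.0003],[0.2617,0.9652,-0.0013],[-0.0001,-0.0013,-1]]),
([-26.8145,-27.8611,43.1463,133.7977,13.8423,29.0431,98.699],[.3804,-.1784,.3375],[[-0.769,0.014,0.639],[0.014,1,-0.005],[-0.639,0.005,-0.769]]),
(o["q"],o["tool_pos"],o["orientation"])]
res=[]
for s in itertools.product([1,-1],repeat=7):
  if s[1]<0: continue
  for c1 in(0,90,180,270):
   for c7 in(0,90,180,270):
    e=max(np.abs(chain(q,s,[c1,0,0,0,0,0,c7])[-1]-np.array(R)).max() for q,p,R in D)
    res.append((e,s,c1,c7))
res.sort(key=lambda r:r[0]);print(res[:4])
e,s,c1,c7=res[0]
c=[c1,0,0,0,0,0,c7]
# p = z*d1 + A3 z*L1 + A3 x*a + A5 x*b + A5 z*L2 + A7 x*f + A7 z*L3
M=[];b=[]
for q,p,R in D:
    A=chain(q,s,c)
    M.append(np.c_[[0,0,1],A[3][:,2],A[3][:,0],A[4][:,0],A[5][:,2],A[6][:,0],A[7][:,2]]);b+=list(p)
M=np.vstack(M);x=np.linalg.lstsq(M,np.array(b),rcond=1e-6);print(x[0],M@x[0]-b,x[3])
M2=M[:,[0,1,4,6]];x=np.linalg.lstsq(M2,np.array(b),rcond=None);print(x[0],M2@x[0]-b)
E
```

```text
[(np.float64(0.00046284338045394797), (-1, 1, -1, 1, -1, 1, -1), 0, 90), (np.float64(0.5233816405757095), (1, 1, 1, 1, 1, 1, 1), 0, 270), (np.float64(0.6164714807512482), (-1, 1, -1, -1, -1, -1, -1), 270, 0), (np.float64(0.6164714807512484), (1, 1, 1, -1, 1, -1, 1), 90, 0)]
[ 0.1434  0.482  -0.0529 -0.0877  0.4619 -0.0473  0.1952] [-0.0419  0.009   0.0007 -0.0123  0.0131  0.0015  0.013  -0.0041 -0.0022] [3.3675 2.9176 0.7269 0.6236 0.3503 0.3204 0.0707]
[0.2212 0.5224 0.4828 0.2157] [-0.0401  0.0259 -0.0112 -0.0129  0.0263  0.003   0.008   0.0351  0.0082]
```

```bash
cat > log.py <<'E'
import json; from rig import get_obs
o=get_obs(); open("log.jsonl","a").write(json.dumps([list(map(float,o["q"])),list(map(float,o["tool_pos"])),[list(map(float,r)) for r in o["orientation"]]])+"\n"); print(o["time"],[round(float(v),1) for v in o["q"]])
E
python3 log.py; python3 - <<'E'
from h import *
c=legs([.50,-.17,.30],Rt(0,-75),2)
E
```

```text
2.8 [-31.6, -11.5, 52.8, 138.4, -28.0, 14.5, 139.7]
t 2.8 q [-31.6444 -11.4554  52.7878 138.4134 -28.018   14.4554 139.6937] w 0.08492685482293985 F [ 0.8376 -0.4174  0.509 ]
grasp [ 0.4934 -0.1607  0.1214] z [ 0.6287  0.0237 -0.7773]
row [-90.9  -2.1 -64. ] [0.011 0.209 0.008] rows~ 3.0
row [-75.6  -2.5 -74.7] [0.011 0.209 0.008] rows~ 3.0
```

Request:
drive_tool(commands="85 -91 -2 -64 0.011 0.209 0.008;85 -91 -2 -64 0.011 0.209 0.008;85 -91 -2 -64 0.011 0.209 0.008")

```text
time: 3.05
tool_pos: [0.4144, -0.1649, 0.3075]
orientation: [[-0.877, -0.018, 0.48], [-0.009, 1.0, 0.02], [-0.48, 0.013, -0.877]]
wrist_force: [0.5, 1.6, -0.9]
width: 0.0854
grip_force: 0.0
```

```bash
python3 log.py
```

```text
3.05 [-10.6, -9.9, 28.6, 128.4, -9.5, 33.8, 116.2]
```

Request:
drive_tool(commands="85 -76 -2 -75 0.011 0.209 0.008;85 -76 -2 -75 0.011 0.209 0.008;85 -76 -2 -75 0.011 0.209 0.008")

```text
time: 3.3
tool_pos: [0.4461, -0.169, 0.4152]
orientation: [[-0.957, -0.003, 0.29], [-0.002, 1.0, 0.001], [-0.29, 0.0, -0.957]]
wrist_force: [1.6, 0.8, -0.5]
width: 0.0851
grip_force: 0.0
```

```bash
python3 log.py
```

```text
3.3 [-9.1, -7.9, 24.2, 111.8, -1.5, 59.1, 106.0]
```

Request:
drive_tool(commands="85 -100 -60 0 0 0 -0.3;85 -100 -60 0 0 0 -0.3;85 -100 -60 0 0 0 -0.3;85 -100 -60 0 0 0 -0.3")

```text
time: 3.63
tool_pos: [0.5455, -0.2297, 0.4409]
orientation: [[-0.911, -0.29, 0.293], [-0.303, 0.953, 0.001], [-0.28, -0.088, -0.956]]
wrist_force: [-1.2, 0.3, 0.1]
width: 0.0849
grip_force: 0.0
```

```bash
python3 log.py; cat >> log.jsonl <<'E'
[[-76.1238,19.0685,-3.7077,83.7014,1.2385,77.344,-5.0714],[0.1635,0.6031,0.404],[[-0.9652,0.2617,-0.0003],[0.2617,0.9652,-0.0013],[-0.0001,-0.0013,-1]]]
[[-26.8145,-27.8611,43.1463,133.7977,13.8423,29.0431,98.699],[0.3804,-0.1784,0.3375],[[-0.769,0.014,0.639],[0.014,1,-0.005],[-0.639,0.005,-0.769]]]
E
python3 - <<'E'
from kin import *; import json
s=(-1,1,-1,1,-1,1,-1); c=[0]*6+[90]
D=[json.loads(l) for l in open("log.jsonl")]
b=np.concatenate([d[1] for d in D])
def fit(cols):
    M=np.vstack([np.column_stack([chain(q,s,c)[k][:,j] for k,j in cols]) for q,p,R in D])
    x=np.linalg.lstsq(M,b,rcond=1e-4); r=np.abs(M@x[0]-b).max(); return r,x[0],x[3][-1]
base=[(0,2),(3,2),(5,2),(7,2)]
extra=[(0,0),(0,1),(1,0),(1,1),(2,0),(2,1),(3,0),(3,1),(4,0),(4,2),(5,0),(5,1),(6,0),(6,2),(6,1)]
out=[]
for n in(0,1,2,3,4):
    for ex in itertools.combinations(extra,n): out.append((fit(base+list(ex)),ex))
out.sort(key=lambda o:o[0][0]+.002*len(o[1]))
for o in out[:8]: print(round(o[0][0],5),o[1],np.round(o[0][1],3))
E
```

```text
3.6333 [-7.6, 8.3, 30.9, 94.8, -12.1, 62.7, 134.3]
8e-05 ((1, 1), (3, 1)) [ 0.258  0.448  0.49   0.169 -0.022 -0.024]
8e-05 ((2, 1), (3, 1)) [ 0.258  0.448  0.49   0.169 -0.022 -0.024]
0.00295 ((3, 1),) [ 0.282  0.449  0.491  0.195 -0.045]
0.00338 ((2, 1),) [ 0.231  0.447  0.489  0.141 -0.045]
0.00338 ((1, 1),) [ 0.231  0.447  0.489  0.141 -0.045]
1e-05 ((2, 1), (3, 1), (5, 1)) [ 0.258  0.449  0.49   0.17  -0.022 -0.023 -0.   ]
1e-05 ((2, 1), (3, 1), (6, 1)) [ 0.258  0.449  0.49   0.17  -0.022 -0.023 -0.   ]
1e-05 ((1, 1), (3, 1), (5, 1)) [ 0.258  0.449  0.49   0.17  -0.022 -0.023 -0.   ]
```

```bash
cat >> kin.py <<'E'
S=(-1,1,-1,1,-1,1,-1); C=[0]*6+[90]
lo=np.array([-148.97,-28.65,-84.17,9.2,-72.65,3.7,-149.18]); hi=np.array([148.97,121.19,76.75,138.47,252.65,117.97,149.18])
def fk(q):
    A=chain(q,S,C); return .258*A[0][:,2]-.022*A[1][:,1]+.4485*A[3][:,2]-.024*A[3][:,1]+.49*A[5][:,2]+.17*A[7][:,2],A[7]
def ik(p,R,q0,w=2e-4):
    f=lambda q:np.r_[(fk(q)[0]-p)*10,Rn.from_matrix(fk(q)[1].T@R).as_rotvec()*2,w*(q-q0)]
    r=least_squares(f,np.clip(q0,lo+.5,hi-.5),bounds=(lo,hi)); e=np.linalg.norm(fk(r.x)[0]-p)*1000; return r.x,e
def margin(q): return np.min(np.minimum(q-lo,hi-q))
E
python3 - <<'E'
from kin import *; from h import Rt, get_obs
np.set_printoptions(precision=1,suppress=True)
q0=np.array(get_obs()["q"])
ctr=np.array([0,30,0,85,0,60,0.])
for s in(1,-1):
  for az in(40,60,80):
    for al in (35,45):
      R=Rt(az,-al,s); g=np.array([.482,-.17,.045])
      sols=[ik(g-.155*R[:,2],R,sd) for sd in(q0,ctr,ctr+[0,0,0,0,90,0,0],ctr+[0,0,0,0,90,0,-90],ctr+[0,0,0,0,-60,0,90])]
      sols=[x for x in sols if x[1]<1.5]
      if not sols: continue
      q=max(sols,key=lambda x:margin(x[0]))[0]
      for azp in(60,80):
       R2=Rt(azp,-10,-s); g2=np.array([.524,.165,.13]); best=None
       for sd in(q,ctr,ctr+[0,0,0,0,90,0,0],ctr+[0,0,0,0,90,0,90],ctr+[0,0,0,0,-60,0,-90]):
        q2,e=ik(g2-.155*R2[:,2],R2,sd)
        if e<1.5:
            cost=np.abs(q2-q)[:6].max()
            if best is None or cost<best[0]: best=(cost,q2)
       print(s,az,al,q,round(margin(q),1),"| pour",azp,None if best is None else (best[1],round(margin(best[1]),1)))
E
```

```text
1 40 35 [113.5  78.5 -84.2 121.6  37.4  38.6 149.2] 0.0 | pour 60 (array([ 86. ,  93.7, -84.2, 128.8,  32.1,  18.5, -23.7]), np.float64(0.0))
1 40 35 [113.5  78.5 -84.2 121.6  37.4  38.6 149.2] 0.0 | pour 80 (array([ 76.9,  90.5, -84.2, 113.6,  11.9,  43.1,  -3.1]), np.float64(0.0))
1 40 45 [108.6  66.3 -84.2 121.4  36.1  38.4 142.8] 0.0 | pour 60 (array([ 86. ,  93.7, -84.2, 128.8,  32.1,  18.5, -23.7]), np.float64(0.0))
1 40 45 [108.6  66.3 -84.2 121.4  36.1  38.4 142.8] 0.0 | pour 80 (array([ 76.9,  90.5, -84.2, 113.6,  11.9,  43.1,  -3.1]), np.float64(0.0))
-1 40 35 [111.4  69.  -79.2 121.6  21.   33.8 -17.9] 5.0 | pour 60 (array([  78.3,   66.7,  -72.4,  129. ,  -56.9,   22.7, -126.7]), np.float64(9.5))
-1 40 35 [111.4  69.  -79.2 121.6  21.   33.8 -17.9] 5.0 | pour 80 (array([  66.8,   61.7,  -64.3,  113.9,  -37.5,   47.4, -144.2]), np.float64(4.9))
-1 40 45 [106.1  56.3 -78.3 121.5  18.7  33.4 -23.6] 5.9 | pour 60 (array([  77.9,   65.8,  -71.8,  129. ,  -58.7,   23.5, -125.3]), np.float64(9.5))
-1 40 45 [106.1  56.3 -78.3 121.5  18.7  33.4 -23.6] 5.9 | pour 80 (array([  65.9,
[... 575 characters left out ...]
1.1 | pour 80 (array([  35.2,   38.9,  -25.6,  115.3,  -72.6,   70.1, -122. ]), np.float64(0.0))
-1 80 35 [ 47.9  40.6  -9.4  98.2 -40.8  78.2  51.4] 31.9 | pour 60 (array([  73.2,   57. ,  -66.1,  129.1,  -72.6,   31.1, -115.7]), np.float64(0.0))
-1 80 35 [ 47.9  40.6  -9.4  98.2 -40.8  78.2  51.4] 31.9 | pour 80 (array([  35.2,   38.9,  -25.6,  115.3,  -72.6,   70.1, -121.9]), np.float64(0.0))
-1 80 45 [ 42.3  34.5  -6.  101.6 -37.9  72.1  47.9] 34.7 | pour 60 (array([  73.2,   57. ,  -66.1,  129.1,  -72.6,   31.1, -115.7]), np.float64(0.0))
-1 80 45 [ 42.3  34.5  -6.  101.6 -37.9  72.1  47.9] 34.7 | pour 80 (array([  35.2,   38.9,  -25.6,  115.3,  -72.6,   70.1, -121.9]), np.float64(0.0))
```

```bash
python3 - <<'E'
from kin import *; from h import Rt, get_obs,at
np.set_printoptions(precision=1,suppress=True)
print("unit mm",at("top",148/1.4,285/1.4,.11)*1000,at("top",240/1.4,285/1.4,.11)*1000,at("top",240/1.4,200/1.4,.11)*1000)
q0=np.array(get_obs()["q"])
ctr=np.array([0,30,0,85,0,60,0.])
seeds=[ctr+[0,0,0,0,a,0,b] for a in(0,90) for b in(-90,0,90)]
for s in(1,-1):
  for az in(-60,-80,-100):
    for al in (35,45):
      R=Rt(az,-al,s); g=np.array([.482,-.17,.045])
      sols=[ik(g-.155*R[:,2],R,sd) for sd in [q0]+seeds]
      sols=[x for x in sols if x[1]<1.5]
      if not sols: continue
      q=max(sols,key=lambda x:margin(x[0]))[0]
      for azp in(-30,-60):
       R2=Rt(azp,-5,-s); g2=np.array([.524,.175,.13]); best=None
       for sd in [q]+seeds:
        q2,e=ik(g2-.155*R2[:,2],R2,sd)
        if e<1.5:
            cost=np.abs(q2-q)[:6].max()-min(margin(q2),20)
            if best is None or cost<best[0]: best=(cost,q2)
       print(s,az,al,q,round(margin(q),1),"| pour",azp,None if best is None else (best[1],round(margin(best[1]),1)))
E
```

```text
unit mm [592.4 475.6 110. ] [594.9 292.5 110. ] [771.  301.5 110. ]
1 -60 35 [ -3.8  20.6 -13.9 135.5  87.3  57.6 -60.1] 3.0 | pour -30 (array([-42.3,  36.9, -18.9, 125.4,  94.2,  95.1, 109.7]), np.float64(13.0))
1 -60 35 [ -3.8  20.6 -13.9 135.5  87.3  57.6 -60.1] 3.0 | pour -60 (array([-55.1,  45.4,  -1.1, 102.4,  65.6,  99.7, 118.8]), np.float64(18.2))
1 -60 45 [ -1.2  14.6 -10.9 133.9  76.7  46.4 -44.9] 4.6 | pour -30 (array([-45.4,  36.4, -15.7, 125.6,  93.1,  93.4, 109.4]), np.float64(12.9))
1 -60 45 [ -1.2  14.6 -10.9 133.9  76.7  46.4 -44.9] 4.6 | pour -60 (array([-55.1,  45.4,  -1.1, 102.4,  65.6,  99.7, 118.8]), np.float64(18.2))
1 -80 35 [ -5.5  27.5 -13.5 123.1  69.   68.6 -58.7] 15.4 | pour -30 (array([-42.3,  36.9, -18.9, 125.4,  94.2,  95.1, 109.7]), np.float64(13.0))
1 -80 35 [ -5.5  27.5 -13.5 123.1  69.   68.6 -58.7] 15.4 | pour -60 (array([-42.1,  46.7, -17. , 101.6,  72.9, 108.1, 116.5]), np.float64(9.9))
1 -80 45 [  0.7  22.  -15.1 123.1  62.4  60.5 -48.5] 15.4 | pour -30 (array([-42.3,  36.9, -18.9, 125.4,  94.2,  95.1, 109.7]), np.float64(13.0))
1 -80 45 [  0.7
[... 1776 characters left out ...]
 64.1  62.2 130.8] 15.7 | pour -60 (array([-42.1,  46.7, -17. , 101.6,  72.9, 108.1, -63.5]), np.float64(9.9))
-1 -100 35 [  4.3  36.  -22.3 109.6  59.6  83.3 118.2] 28.9 | pour -30 (array([-33. ,  39.2, -28.7, 125. ,  98.1, 100.5, -69. ]), np.float64(13.5))
-1 -100 35 [  4.3  36.  -22.3 109.6  59.6  83.3 118.2] 28.9 | pour -60 (array([-42. ,  46.7, -17.1, 101.6,  72.9, 108.1, -63.5]), np.float64(9.8))
-1 -100 45 [ 11.   30.8 -25.7 111.2  55.5  75.9 124. ] 25.1 | pour -30 (array([-33. ,  39.2, -28.7, 125. ,  98.1, 100.5, -69. ]), np.float64(13.5))
-1 -100 45 [ 11.   30.8 -25.7 111.2  55.5  75.9 124. ] 25.1 | pour -60 (array([-41.5,  46.8, -17.7, 101.6,  73.2, 108.5, -63.6]), np.float64(9.5))
```

```bash
cat >> kin.py <<'E'
def track(q,wps,n=25):
    "min-norm IK along grasp-point waypoints [(g,R)]; prints q at each"
    from scipy.spatial.transform import Slerp
    for g,R in wps:
        p0,R0=fk(q); g0=p0+.155*R0[:,2]; Sl=Slerp([0,1],Rn.from_matrix([R0,R])); mm=99
        for k in range(1,n+1):
            Rk=Sl(k/n).as_matrix(); q,e=ik(g0+(np.asarray(g)-g0)*k/n-.155*Rk[:,2],Rk,q,1e-3); mm=min(mm,margin(q))
        print(np.round(q,1),"err",round(e,1),"minmargin",round(mm,1))
    return q
E
python3 - <<'E'
from kin import *; from h import Rt, get_obs,legs,np
q=np.array(get_obs()["q"])
W=[([.50,-.12,.26],Rt(-90,-85)),([.482,-.17,.16],Rt(-90,-38)),([.482,-.17,.045],Rt(-90,-38)),([.482,-.17,.16],Rt(-90,-38)),([.50,.16,.18],Rt(-60,-38)),([.524,.175,.13],Rt(-50,-20,1)@Rn.from_euler("z",-90,degrees=True).as_matrix()),([.524,.175,.13],Rt(-50,-5,-1))]
track(q,W)
c=legs(*W[0],3); c=legs(*W[1],2,c)
E
```

```text
[-22.2   3.2  28.7 101.7   3.5  75.    5.6] err 0.0 minmargin 20.7
[-36.1  16.8  22.9 117.2  47.1  70.6 -39.1] err 0.0 minmargin 21.3
[-34.5  30.3  21.6 118.6  47.2  59.3 -49. ] err 0.0 minmargin 19.8
[-36.   16.8  22.9 117.2  47.1  70.6 -39.1] err 0.0 minmargin 19.8
[-56.6  18.9   6.8 109.5  46.7  79.3 -40.7] err 0.0 minmargin 20.7
[-56.6  31.8   0.4 112.6  65.2  82.7  34.4] err 0.0 minmargin 25.9
[-56.5  41.8  -2.  110.5  72.3  94.9 116. ] err 0.0 minmargin 23.1
t 3.6333 q [ -7.5726   8.2835  30.9352  94.7736 -12.1276  62.7298 134.2631] w 0.08485981803651427 F [-1.2235  0.3282  0.0681]
grasp [ 0.591  -0.2295  0.2927] z [ 0.2933  0.0013 -0.956 ]
row [ 4.7 55.   2.6] [0.095 0.073 0.616] rows~ 6.0
row [26.8 35.6  1.5] [0.095 0.073 0.616] rows~ 6.0
row [33.5  7.   3.9] [0.095 0.073 0.616] rows~ 6.0
grasp [ 0.5  -0.12  0.26] z [-0.     -0.0872 -0.9962]
row [41.3 -9.  64.8] [ 0.   -0.41 -0.  ] rows~ 4.0
row [63.7 -9.  68.7] [-0.   -0.41 -0.  ] rows~ 4.0
```

```bash
python3 - <<'E'
from h import *
c=legs([.50,-.12,.26],Rt(-90,-85),4); c=legs([.482,-.17,.16],Rt(-90,-38),2,c)
E
```

```text
t 3.6333 q [ -7.5726   8.2835  30.9352  94.7736 -12.1276  62.7298 134.2631] w 0.08485981803651427 F [-1.2235  0.3282  0.0681]
grasp [ 0.591  -0.2295  0.2927] z [ 0.2933  0.0013 -0.956 ]
row [ 4.  42.2  1.8] [0.072 0.055 0.462] rows~ 4.0
row [17.4 32.2  0.9] [0.072 0.055 0.462] rows~ 4.0
row [24.8 17.2  1.5] [0.072 0.055 0.462] rows~ 4.0
row [24.8  0.7  3.5] [0.072 0.055 0.462] rows~ 4.0
grasp [ 0.5  -0.12  0.26] z [-0.     -0.0872 -0.9962]
row [41.3 -9.  64.8] [ 0.   -0.41 -0.  ] rows~ 4.0
row [63.7 -9.  68.7] [-0.   -0.41 -0.  ] rows~ 4.0
```

Request:
drive_tool(commands="85 4 42 2 0.072 0.055 0.462;85 4 42 2 0.072 0.055 0.462;85 4 42 2 0.072 0.055 0.462;85 4 42 2 0.072 0.055 0.462;85 4 42 2 0.072 0.055 0.462")

```text
time: 4.05
tool_pos: [0.5261, -0.1887, 0.4346]
orientation: [[-0.953, 0.178, 0.246], [0.165, 0.984, -0.071], [-0.255, -0.026, -0.967]]
wrist_force: [0.5, 0.5, -0.3]
width: 0.0848
grip_force: 0.0
```

Request:
drive_tool(commands="85 17 32 1 0.072 0.055 0.462;85 17 32 1 0.072 0.055 0.462;85 17 32 1 0.072 0.055 0.462;85 17 32 1 0.072 0.055 0.462;85 17 32 1 0.072 0.055 0.462")

```text
time: 4.47
tool_pos: [0.5157, -0.155, 0.4284]
orientation: [[-0.784, 0.596, 0.171], [0.586, 0.803, -0.113], [-0.205, 0.011, -0.979]]
wrist_force: [-0.2, -0.0, 0.5]
width: 0.085
grip_force: 0.0
```

Request:
drive_tool(commands="85 25 17 1 0.072 0.055 0.462;85 25 17 1 0.072 0.055 0.462;85 25 17 1 0.072 0.055 0.462;85 25 17 1 0.072 0.055 0.462;85 25 17 1 0.072 0.055 0.462")

```text
time: 4.88
tool_pos: [0.5063, -0.1272, 0.4223]
orientation: [[-0.444, 0.892, 0.082], [0.885, 0.451, -0.117], [-0.141, 0.021, -0.99]]
wrist_force: [-0.3, 0.3, -1.4]
width: 0.0851
grip_force: 0.0
```

Request:
drive_tool(commands="85 25 1 3 0.072 0.055 0.462;85 25 1 3 0.072 0.055 0.462;85 25 1 3 0.072 0.055 0.462;85 25 1 3 0.072 0.055 0.462;85 25 1 3 0.072 0.055 0.462")

```text
time: 5.3
tool_pos: [0.4964, -0.1052, 0.4157]
orientation: [[-0.003, 1.0, 0.001], [0.997, 0.003, -0.08], [-0.08, 0.001, -0.997]]
wrist_force: [0.2, 0.1, 0.6]
width: 0.085
grip_force: 0.0
```

Request:
drive_tool(commands="85 41 -9 65 0 -0.41 0;85 41 -9 65 0 -0.41 0;85 41 -9 65 0 -0.41 0;85 41 -9 65 0 -0.41 0;85 41 -9 65 0 -0.41 0")

```text
time: 5.72
tool_pos: [0.4874, -0.0679, 0.3469]
orientation: [[-0.012, 1.0, 0.003], [0.881, 0.012, -0.472], [-0.472, -0.003, -0.881]]
wrist_force: [-0.3, 0.2, -0.4]
width: 0.0853
grip_force: 0.0
```

Request:
drive_tool(commands="85 64 -9 69 0 -0.41 0;85 64 -9 69 0 -0.41 0;85 64 -9 69 0 -0.41 0;85 64 -9 69 0 -0.41 0;85 64 -9 69 0 -0.41 0")

```text
time: 6.13
tool_pos: [0.4786, -0.0447, 0.2563]
orientation: [[-0.006, 1.0, 0.001], [0.623, 0.005, -0.782], [-0.782, -0.004, -0.623]]
wrist_force: [-0.2, -0.4, 0.8]
width: 0.085
grip_force: 0.0
```

```bash
python3 - <<'E'
from h import *
c=legs([.482,-.17,.047],Rt(-90,-38),1)
E
```

```text
t 6.1333 q [-34.9363  16.119   21.2882 117.4914  47.0455  70.8615 -39.0397] w 0.08500283302803181 F [-0.1694 -0.3725  0.7605]
grasp [ 0.4788 -0.1659  0.1598] z [ 0.0009 -0.7825 -0.6227]
row [87.1  3.8 73.4] [ 0.001 -0.009  0.006] rows~ 3.0
```

Request:
drive_tool(commands="85 29 4 24 0 -0.009 0.006;85 58 4 49 0 -0.009 0.006;85 75 4 63 0 -0.009 0.006;85 87 4 73 0 -0.009 0.006;85 87 4 73 0 -0.009 0.006")

```text
time: 6.55
tool_pos: [0.4829, -0.0487, 0.1424]
orientation: [[0.004, 1.0, -0.001], [0.618, -0.003, -0.786], [-0.786, 0.003, -0.618]]
wrist_force: [-0.0, 0.2, 0.8]
width: 0.0849
grip_force: 0.0
```

Request:
drive_tool(commands="85 0 0 0 0 0 0;50 0 0 0 0 0 0;50 0 0 0 0 0 0;50 0 0 0 0 0 0;50 0 0 0 0 0 0", force=25)

```text
time: 6.97
tool_pos: [0.4835, -0.0476, 0.145]
orientation: [[0.007, 1.0, 0.003], [0.616, -0.002, -0.788], [-0.788, 0.008, -0.616]]
wrist_force: [0.0, 1.6, 7.6]
width: 0.0665
grip_force: 25.6
```

Request:
drive_tool(commands="50 0 0 0 0 0 0;50 0 0 0 0 0 0;50 0 0 0 0 0 0")

```text
time: 7.22
tool_pos: [0.4836, -0.0476, 0.145]
orientation: [[0.007, 1.0, 0.003], [0.616, -0.002, -0.788], [-0.788, 0.008, -0.616]]
wrist_force: [-0.5, 2.2, 9.1]
width: 0.0667
grip_force: 25.6
```

```bash
python3 - <<'E'
from h import *; import cv2
c=legs([.482,-.17,.15],Rt(-90,-38),1); c=legs([.50,.02,.20],Rt(-75,-38),1,c);c=legs([.51,.16,.16],Rt(-60,-38),1,c)
ims=[cv2.resize(optics.capture(n)[y:y+120,x:x+110],None,fx=3.5,fy=3.5,interpolation=2) for n,x,y in(("top",270,190),("side",270,150))]
cv2.imwrite("pics/b.png",np.hstack(ims))
E
```

```text
t 7.2167 q [-33.5035  29.6858  20.4844 118.4382  47.8622  59.8964 -49.3536] w 0.06670166669639659 F [-0.462   2.2238  9.0534]
grasp [ 0.484  -0.1697  0.0495] z [ 0.0032 -0.7877 -0.6161]
row [-79.3  -0.8 -61.7] [ 0.003 -0.001 -0.007] rows~ 3.0
grasp [ 0.482 -0.17   0.15 ] z [ 0.     -0.788  -0.6157]
row [  75.   -13.6 -177.2] [-0.206  0.    -0.161] rows~ 5.0
grasp [0.5  0.02 0.2 ] z [ 0.204  -0.7612 -0.6157]
row [110.6  14.3 -76.6] [-0.206 -0.    -0.161] rows~ 4.0
```

View pics/b.png

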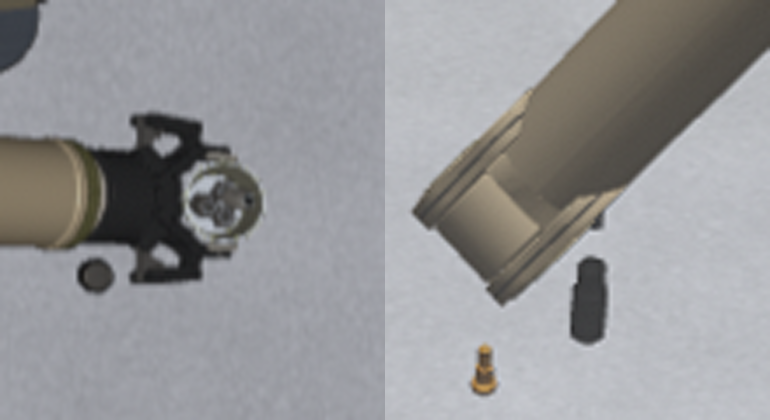

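Top half: the pads hold the cup with all the nuts inside. Side half: the forearm hides the cup, and the socket and stem are untouched. I'll lift and carry it next.

Request:
drive_tool(commands="50 0 0 0 0 0 0;50 -26 0 -20 0 0 0;50 -52 0 -41 0 0 0;50 -79 -1 -62 0 0 -0.007;50 -79 -1 -62 0 0 -0.007", force=40)

```text
time: 7.73
tool_pos: [0.4825, -0.048, 0.2496]
orientation: [[0.005, 1.0, 0.006], [0.618, 0.001, -0.786], [-0.786, 0.008, -0.618]]
wrist_force: [0.6, -0.2, -3.9]
width: 0.0658
grip_force: 46.1
```

Request:
drive_tool(commands="50 15 -3 -35 -0.04 0 -0.032;50 30 -5 -71 -0.08 0 -0.064;50 45 -8 -106 -0.12 0 -0.097;50 60 -11 -142 -0.165 0 -0.13;50 75 -14 -177 -0.206 0 -0.161")

```text
time: 8.15
tool_pos: [0.4661, 0.1397, 0.2946]
orientation: [[-0.162, 0.965, 0.207], [0.596, 0.263, -0.759], [-0.786, 0.001, -0.618]]
wrist_force: [1.0, 0.1, -2.4]
width: 0.066
grip_force: 46.1
```

Request:
drive_tool(commands="50 22 3 -15 -0.04 0 -0.032;50 44 6 -31 -0.08 0 -0.064;50 66 9 -46 -0.12 0 -0.097;50 110 14 -77 -0.206 0 -0.161;50 110 14 -77 -0.206 0 -0.161")

```text
time: 8.57
tool_pos: [0.4446, 0.2712, 0.2527]
orientation: [[-0.318, 0.859, 0.402], [0.531, 0.513, -0.674], [-0.785, -0.0, -0.619]]
wrist_force: [-0.3, 0.2, -3.5]
width: 0.0657
grip_force: 45.9
```

```bash
python3 - <<'E'
from h import *; import cv2
Rm=Rt(-50,-20,1)@Rn.from_euler("z",-90,degrees=True).as_matrix()
c=legs([.523,.175,.135],Rm,3); c=legs([.523,.175,.13],Rt(-50,-3,-1),3,c)
im=optics.capture("top"); cv2.imwrite("pics/c.png",cv2.resize(im[160:300,150:350],None,fx=3.5,fy=3.5))
E
```

```text
t 8.5667 q [-55.34    21.4377   5.5615 109.3113  47.494   77.1147 -42.0556] w 0.06572209483367202 F [-0.2579  0.2065 -3.5028]
grasp [0.507  0.1666 0.1567] z [ 0.4025 -0.6743 -0.6191]
row [25.2  7.9  6. ] [ 0.047 -0.121 -0.544] rows~ 5.0
row [21.7 10.2  5.2] [ 0.047 -0.121 -0.544] rows~ 5.0
row [17.5 10.4  4.8] [ 0.047 -0.121 -0.544] rows~ 5.0
grasp [0.523 0.175 0.135] z [ 0.604  -0.7198 -0.342 ]
row [-8.4 16.1  1.5] [ 0.078  0.078 -0.519] rows~ 5.0
row [-9.2 15.9  1.3] [ 0.078  0.078 -0.519] rows~ 5.0
row [-9.9 15.3  1.2] [ 0.078  0.078 -0.519] rows~ 5.0
```

View pics/c.png

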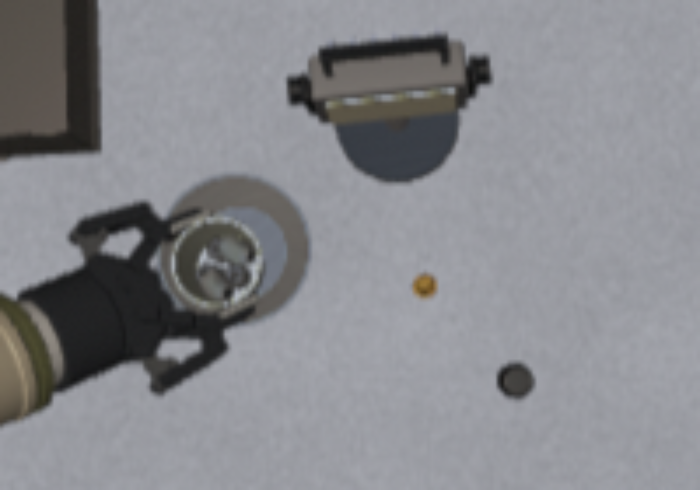

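Cup is above the dish at (218,262), dish centre at (235,250) in this crop, and the nuts are inside. Rolling the cup to pour.

Request:
drive_tool(commands="50 5 2 1 0.01 -0.024 -0.109;50 10 3 2 0.019 -0.048 -0.218;50 15 5 4 0.028 -0.073 -0.326;50 20 6 5 0.038 -0.097 -0.435;50 25 8 6 0.047 -0.121 -0.544")

```text
time: 9.03
tool_pos: [0.4482, 0.2792, 0.2302]
orientation: [[-0.674, 0.608, 0.42], [0.118, 0.65, -0.751], [-0.729, -0.456, -0.51]]
wrist_force: [-0.1, 0.1, -2.6]
width: 0.0659
grip_force: 46.1
```

Request:
drive_tool(commands="50 4 2 1 0.01 -0.024 -0.109;50 9 4 2 0.019 -0.048 -0.218;50 13 6 3 0.028 -0.073 -0.326;50 17 8 4 0.038 -0.097 -0.435;50 22 10 5 0.047 -0.121 -0.544")

```text
time: 9.45
tool_pos: [0.4418, 0.2846, 0.2072]
orientation: [[-0.844, 0.206, 0.495], [-0.314, 0.559, -0.768], [-0.434, -0.803, -0.408]]
wrist_force: [0.1, 0.3, -3.4]
width: 0.0659
grip_force: 46.2
```

Request:
drive_tool(commands="50 4 2 1 0.01 -0.024 -0.109;50 8 4 2 0.019 -0.048 -0.218;50 12 6 3 0.028 -0.073 -0.326;50 17 10 5 0.047 -0.121 -0.544;50 17 10 5 0.047 -0.121 -0.544")

```text
time: 9.87
tool_pos: [0.4313, 0.2809, 0.1888]
orientation: [[-0.772, -0.222, 0.596], [-0.635, 0.256, -0.728], [0.009, -0.941, -0.339]]
wrist_force: [-0.7, -0.8, -3.3]
width: 0.0656
grip_force: 46.3
```

```bash
python3 - <<'E'
from h import *
c=legs([.523,.175,.125],Rt(-50,-3,-1),3)
E
```

```text
t 9.8667 q [-55.2557  31.0952  -0.5791 112.8387  65.47    83.5068  35.0882] w 0.0655605517623521 F [-0.7394 -0.8496 -3.287 ]
grasp [0.5237 0.168  0.1362] z [ 0.5955 -0.7283 -0.339 ]
row [-9.1 18.8  0.3] [ 0.08   0.074 -0.517] rows~ 5.0
row [-11.   17.6  -0.1] [ 0.08   0.074 -0.517] rows~ 5.0
row [-11.9  15.6  -0.6] [ 0.08   0.074 -0.517] rows~ 5.0
```

```bash
python3 - <<'E'
from h import *
c=legs([.528,.160,.125],Rt(-50,-3,-1),3)
E
```

```text
t 9.8667 q [-55.2557  31.0952  -0.5791 112.8387  65.47    83.5068  35.0882] w 0.0655605517623521 F [-0.7394 -0.8496 -3.287 ]
grasp [0.5237 0.168  0.1362] z [ 0.5955 -0.7283 -0.339 ]
row [-7.3 17.2  5. ] [ 0.08   0.074 -0.517] rows~ 5.0
row [-8.9 17.3  4.7] [ 0.08   0.074 -0.517] rows~ 5.0
row [-10.4  16.6   4.4] [ 0.08   0.074 -0.517] rows~ 5.0
```

Request:
drive_tool(commands="50 -1 3 1 0.016 0.015 -0.103;50 -3 7 2 0.032 0.03 -0.207;50 -4 10 3 0.048 0.044 -0.31;50 -6 14 4 0.064 0.059 -0.413;50 -7 17 5 0.08 0.074 -0.517")

```text
time: 10.28
tool_pos: [0.4368, 0.2865, 0.1719]
orientation: [[-0.617, -0.54, 0.573], [-0.609, -0.132, -0.782], [0.498, -0.831, -0.247]]
wrist_force: [-0.1, -0.1, -3.2]
width: 0.0659
grip_force: 46.4
```

Request:
drive_tool(commands="50 -2 3 1 0.016 0.015 -0.103;50 -4 7 2 0.032 0.03 -0.207;50 -5 10 3 0.048 0.044 -0.31;50 -7 14 4 0.064 0.059 -0.413;50 -9 17 5 0.08 0.074 -0.517")

```text
time: 10.7
tool_pos: [0.4361, 0.2857, 0.1522]
orientation: [[-0.322, -0.741, 0.589], [-0.392, -0.462, -0.795], [0.862, -0.487, -0.141]]
wrist_force: [0.1, 0.2, -0.8]
width: 0.0653
grip_force: 46.3
```

Request:
drive_tool(commands="50 -2 3 1 0.016 0.015 -0.103;50 -4 7 2 0.032 0.03 -0.207;50 -6 10 3 0.048 0.044 -0.31;50 -8 13 4 0.064 0.059 -0.413;50 -10 17 4 0.08 0.074 -0.517")

```text
time: 11.12
tool_pos: [0.4294, 0.2786, 0.1349]
orientation: [[0.03, -0.768, 0.64], [-0.041, -0.641, -0.767], [0.999, -0.003, -0.05]]
wrist_force: [-1.2, -0.4, -1.7]
width: 0.0661
grip_force: 46.3
```

Request:
drive_tool(commands="50 0 0 0 0 0 0;50 0 0 0 0 0 0;50 0 0 0 0 0 0")

```text
time: 11.37
tool_pos: [0.4293, 0.2787, 0.1351]
orientation: [[0.024, -0.769, 0.639], [-0.047, -0.639, -0.767], [0.999, -0.012, -0.051]]
wrist_force: [0.2, -0.2, -1.3]
width: 0.0662
grip_force: 46.3
```

```bash
python3 - <<'E'
from h import *; import cv2
rel([.52,.16,.135],Rt(-50,8,-1))
ims=[cv2.resize(optics.capture(n)[y:y+140,x:x+110],None,fx=3.5,fy=3.5,interpolation=2) for n,x,y in(("top",160,180),("side",230,220))]
cv2.imwrite("pics/d.png",np.hstack(ims))
E
```

```text
t 11.3667 q [-55.299   43.0681  -1.8036 111.3213  74.0205  95.5878 113.5526] grasp [0.5284 0.1597 0.1272] w 0.06620724767523804 F [ 0.2295 -0.2061 -1.252 ]
row [-21.8   7.1  -3.2] [ 0.005  0.191 -0.012] rows~ 2.0
```

View pics/d.png

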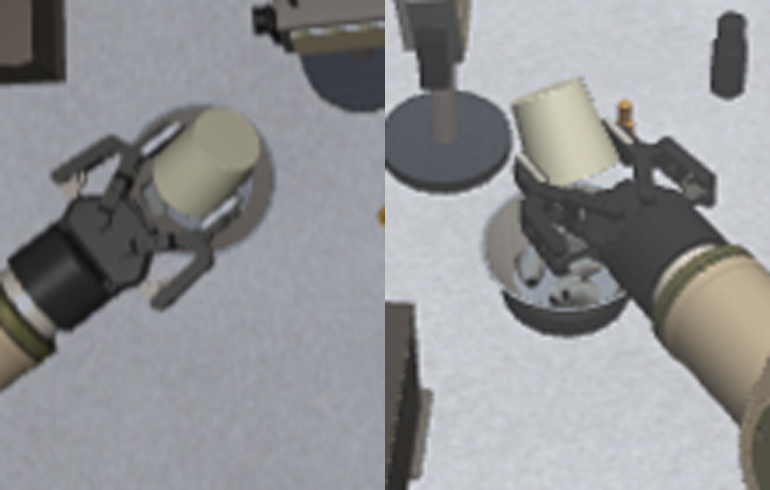

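Side half: nuts lie in the dish around (570,280) and the cup is inverted. The load dropped by about 2 N, roughly five nuts. One more tip, then back.

Request:
drive_tool(commands="50 -11 4 -2 0 0.1 0;50 -22 7 -3 0 0.19 0;50 -22 7 -3 0 0.19 0.08;50 -22 7 -3 0 0.19 -0.05;50 -22 7 -3 0 0.19 0")

```text
time: 11.88
tool_pos: [0.4212, 0.2774, 0.1127]
orientation: [[-0.088, -0.769, 0.634], [0.108, -0.64, -0.761], [0.99, 0.001, 0.139]]
wrist_force: [0.5, 0.7, -1.3]
width: 0.0658
grip_force: 46.2
```

```bash
python3 - <<'E'
from h import *
Rm=Rt(-50,-20,1)@Rn.from_euler("z",-90,degrees=True).as_matrix()
c=legs([.515,.165,.155],Rm,3); c=legs([.505,.16,.18],Rt(-60,-38,1),3,c)
c=legs([.50,.0,.18],Rt(-75,-38),1,c); c=legs([.484,-.17,.15],Rt(-90,-38),1,c);rel([.484,-.17,.051],Rt(-90,-38),c)
E
```

```text
t 11.8833 q [-58.2113  49.6465   0.8836 110.1917  75.6816 102.9966 109.9689] w 0.06577703157258351 F [ 0.5403  0.7437 -1.3447]
grasp [0.5194 0.1594 0.1343] z [ 0.6336 -0.7611  0.1391]
row [ 31.1 -13.7   1.1] [-0.127 -0.129  0.513] rows~ 5.0
row [ 29.9 -17.   -0. ] [-0.127 -0.129  0.513] rows~ 5.0
row [ 27.3 -19.   -1.2] [-0.127 -0.129  0.513] rows~ 5.0
grasp [0.515 0.165 0.155] z [ 0.604  -0.7198 -0.342 ]
row [-12.8 -18.9  -2.4] [-0.042  0.123  0.546] rows~ 5.0
row [-16.7 -19.6  -2.5] [-0.042  0.123  0.546] rows~ 5.0
row [-20.5 -18.2  -3.1] [-0.042  0.123  0.546] rows~ 5.0
grasp [0.505 0.16  0.18 ] z [ 0.394  -0.6824 -0.6157]
row [-86.3 -52.7 110.5] [0.206 0.    0.161] rows~ 4.0
grasp [0.5  0.   0.18] z [ 0.204  -0.7612 -0.6157]
row [-77.5 -27.8 147.9] [ 0.206 -0.     0.161] rows~ 5.0
row [78.  0. 61.] [0. 0. 0.] rows~ 3.0
```

Request:
drive_tool(commands="50 31 -14 1 -0.127 -0.129 0.513;50 31 -14 1 -0.127 -0.129 0.513;50 31 -14 1 -0.127 -0.129 0.513;50 31 -14 1 -0.127 -0.129 0.513;50 31 -14 1 -0.127 -0.129 0.513")

```text
time: 12.3
tool_pos: [0.43, 0.2888, 0.1446]
orientation: [[-0.412, -0.712, 0.568], [-0.305, -0.48, -0.823], [0.859, -0.512, -0.02]]
wrist_force: [0.2, -0.1, -0.9]
width: 0.0658
grip_force: 46.2
```

Request:
drive_tool(commands="50 30 -17 0 -0.127 -0.129 0.513;50 30 -17 0 -0.127 -0.129 0.513;50 30 -17 0 -0.127 -0.129 0.513;50 30 -17 0 -0.127 -0.129 0.513;50 30 -17 0 -0.127 -0.129 0.513")

```text
time: 12.72
tool_pos: [0.4299, 0.288, 0.1792]
orientation: [[-0.657, -0.505, 0.559], [-0.576, -0.141, -0.805], [0.486, -0.852, -0.198]]
wrist_force: [0.0, -0.9, -0.9]
width: 0.0659
grip_force: 46.2
```

Request:
drive_tool(commands="50 27 -19 -1 -0.127 -0.129 0.513;50 27 -19 -1 -0.127 -0.129 0.513;50 27 -19 -1 -0.127 -0.129 0.513;50 27 -19 -1 -0.127 -0.129 0.513;50 27 -19 -1 -0.127 -0.129 0.513")

```text
time: 13.13
tool_pos: [0.4213, 0.276, 0.2088]
orientation: [[-0.767, -0.207, 0.607], [-0.641, 0.278, -0.716], [-0.021, -0.938, -0.345]]
wrist_force: [-0.3, -0.3, -1.0]
width: 0.0656
grip_force: 46.2
```

Request:
drive_tool(commands="50 -13 -19 -2 -0.042 0.123 0.546;50 -13 -19 -2 -0.042 0.123 0.546;50 -13 -19 -2 -0.042 0.123 0.546;50 -13 -19 -2 -0.042 0.123 0.546;50 -13 -19 -2 -0.042 0.123 0.546")

```text
time: 13.55
tool_pos: [0.4341, 0.2807, 0.2272]
orientation: [[-0.835, 0.22, 0.504], [-0.307, 0.573, -0.76], [-0.456, -0.789, -0.411]]
wrist_force: [0.3, -0.6, -0.4]
width: 0.0659
grip_force: 46.2
```

Request:
drive_tool(commands="50 -17 -20 -2 -0.042 0.123 0.546;50 -17 -20 -2 -0.042 0.123 0.546;50 -17 -20 -2 -0.042 0.123 0.546;50 -17 -20 -2 -0.042 0.123 0.546;50 -17 -20 -2 -0.042 0.123 0.546")

```text
time: 13.97
tool_pos: [0.4431, 0.276, 0.2516]
orientation: [[-0.659, 0.619, 0.427], [0.132, 0.654, -0.745], [-0.741, -0.434, -0.513]]
wrist_force: [-0.4, 0.2, -1.4]
width: 0.0663
grip_force: 46.2
```

Request:
drive_tool(commands="50 -20 -18 -3 -0.042 0.123 0.546;50 -20 -18 -3 -0.042 0.123 0.546;50 -20 -18 -3 -0.042 0.123 0.546;50 -20 -18 -3 -0.042 0.123 0.546;50 -20 -18 -3 -0.042 0.123 0.546")

```text
time: 14.38
tool_pos: [0.444, 0.2639, 0.2759]
orientation: [[-0.294, 0.869, 0.399], [0.545, 0.495, -0.677], [-0.786, 0.018, -0.618]]
wrist_force: [0.4, 0.6, -1.2]
width: 0.066
grip_force: 46.2
```

```bash
python3 - <<'E'
from h import *
c=legs([.50,.0,.18],Rt(-75,-38),1); c=legs([.484,-.17,.15],Rt(-90,-38),1,c);rel([.484,-.17,.051],Rt(-90,-38),c)
E
```

```text
t 14.3833 q [-55.0102  18.9246   5.6643 109.3291  47.4036  78.8128 -41.5405] w 0.06599645842656471 F [ 0.3756  0.5552 -1.1504]
grasp [0.5058 0.1589 0.18  ] z [ 0.3988 -0.6771 -0.6185]
row [-86.3 -51.  108.8] [ 0.213 -0.006  0.144] rows~ 4.0
grasp [0.5  0.   0.18] z [ 0.204  -0.7612 -0.6157]
row [-77.5 -27.8 147.9] [ 0.206 -0.     0.161] rows~ 5.0
row [78. -0. 61.] [-0. -0. -0.] rows~ 3.0
```

Request:
drive_tool(commands="50 -86 -51 109 0.213 -0.006 0.144;50 -86 -51 109 0.213 -0.006 0.144;50 -86 -51 109 0.213 -0.006 0.144;50 -86 -51 109 0.213 -0.006 0.144;50 -86 -51 109 0.213 -0.006 0.144")

```text
time: 14.8
tool_pos: [0.4696, 0.1124, 0.2757]
orientation: [[-0.16, 0.967, 0.198], [0.59, 0.255, -0.767], [-0.792, -0.006, -0.611]]
wrist_force: [0.2, -0.5, -0.8]
width: 0.0657
grip_force: 46.2
```

Request:
drive_tool(commands="50 -77 -28 148 0.206 0 0.161;50 -77 -28 148 0.206 0 0.161;50 -77 -28 148 0.206 0 0.161;50 -77 -28 148 0.206 0 0.161;50 -77 -28 148 0.206 0 0.161")

```text
time: 15.22
tool_pos: [0.4841, -0.0548, 0.2454]
orientation: [[-0.002, 1.0, -0.007], [0.609, -0.005, -0.793], [-0.793, -0.006, -0.609]]
wrist_force: [-1.3, -1.0, -1.2]
width: 0.0656
grip_force: 46.2
```

```bash
python3 - <<'E'
from h import *
c=legs([.484,-.17,.051],Rt(-90,-38),1)
E
```

```text
t 15.2167 q [-34.0458  18.1703  21.7591 117.1358  47.8091  69.7206 -39.7565] w 0.0655823493682242 F [-1.2733 -0.9802 -1.2149]
grasp [ 0.4829 -0.1778  0.1511] z [-0.0073 -0.7934 -0.6086]
row [82.7  0.5 54.7] [-0.007  0.009  0.002] rows~ 3.0
```

Request:
drive_tool(commands="50 27 0 18 -0.007 0.009 0.002;50 54 0 35 -0.007 0.009 0.002;50 72 0 47 -0.007 0.009 0.002;50 81 0 53 -0.007 0.009 0.002;50 81 0 53 -0.007 0.009 0.002")

```text
time: 15.63
tool_pos: [0.4842, -0.0395, 0.1477]
orientation: [[-0.008, 1.0, 0.007], [0.617, 0.01, -0.787], [-0.787, -0.002, -0.617]]
wrist_force: [-0.8, -0.4, -0.6]
width: 0.0656
grip_force: 46.2
```

```bash
python3 - <<'E'
from h import *
c=legs([.484,-.17,.048],Rt(-90,-38),1)
E
```

```text
t 15.6333 q [-33.8552  29.3388  19.8863 118.2112  47.5467  60.6738 -48.6136] w 0.06562645031311362 F [-0.8208 -0.3875 -0.574 ]
grasp [ 0.4852 -0.1615  0.052 ] z [ 0.0069 -0.7866 -0.6174]
row [-1.8 -0.2  9.2] [ 0.007 -0.002  0.008] rows~ 1.0
```

Request:
drive_tool(commands="50 1.5 0 1.2 0 0 0;50 1.5 0 1.2 0 0 0")

```text
time: 15.8
tool_pos: [0.4852, -0.0399, 0.1483]
orientation: [[-0.005, 1.0, 0.009], [0.618, 0.01, -0.786], [-0.786, 0.002, -0.618]]
wrist_force: [-0.0, 0.0, -1.3]
width: 0.0656
grip_force: 46.2
```

Request:
drive_tool(commands="50 1.2 0 1 0 0 0;50 1.2 0 1 0 0 0")

```text
time: 15.97
tool_pos: [0.485, -0.0399, 0.1465]
orientation: [[-0.005, 1.0, 0.009], [0.618, 0.01, -0.786], [-0.786, 0.002, -0.619]]
wrist_force: [0.2, -0.3, 0.5]
width: 0.0656
grip_force: 46.2
```

Request:
drive_tool(commands="50 0.9 0 0.7 0 0 0;50 0.9 0 0.7 0 0 0")

```text
time: 16.13
tool_pos: [0.4851, -0.0398, 0.1454]
orientation: [[-0.005, 1.0, 0.009], [0.618, 0.01, -0.786], [-0.786, 0.001, -0.618]]
wrist_force: [-1.3, 2.4, 5.4]
width: 0.0659
grip_force: 46.3
```

Request:
drive_tool(commands="50 0.8 0 0.6 0 0 0;50 0.8 0 0.6 0 0 0")

```text
time: 16.3
tool_pos: [0.4852, -0.0398, 0.145]
orientation: [[-0.005, 1.0, 0.008], [0.616, 0.01, -0.788], [-0.788, 0.001, -0.616]]
wrist_force: [-4.8, 6.6, 17.4]
width: 0.066
grip_force: 46.5
```

Contact. Releasing, then retreating back along the tool and up.

Request:
drive_tool(commands="75 -0.5 0 -0.4 0 0 0;85 -0.5 0 -0.4 0 0 0;85 -0.5 0 -0.4 0 0 0;85 -0.5 0 -0.4 0 0 0;85 -0.5 0 -0.4 0 0 0")

```text
time: 16.72
tool_pos: [0.4846, -0.04, 0.1442]
orientation: [[-0.006, 1.0, 0.008], [0.618, 0.01, -0.786], [-0.786, 0.0, -0.618]]
wrist_force: [-0.0, -0.4, -0.3]
width: 0.0847
grip_force: 0.0
```

Request:
drive_tool(commands="85 -10 0 -8 0 0 0;85 -30 0 -24 0 0 0;85 -63 0 -50 0 0 0;85 -95 0 -74 0 0 0;85 -125 0 -98 0 0 0")

```text
time: 17.13
tool_pos: [0.4842, -0.0406, 0.3049]
orientation: [[-0.006, 1.0, 0.007], [0.618, 0.009, -0.786], [-0.786, -0.0, -0.618]]
wrist_force: [1.0, 0.4, 0.2]
width: 0.0845
grip_force: 0.0
```

```bash
cat > ip.py <<'E'
from h import *
piv=np.array([.645,.0385,.175])
def head(psi,t,back=0.,s=1):
    "grasp point on handle and tool R (z=-head z, y=+-head x); degrees; back = extra retreat along head z"
    a,b=np.radians([psi,t]); f=np.array([-np.cos(a),-np.sin(a),0]); up=np.sin(b)*f+np.cos(b)*np.array([0,0,1]); hx=-(np.cos(b)*f-np.sin(b)*np.array([0,0,1]))
    z=-up; y=s*hx; return piv+(.072+back)*up, np.c_[np.cross(y,z),y,z]
E
python3 - <<'E'
from ip import *; from kin import track,np
o=get_obs(); q=np.array(o["q"]); print(o["width"],o["tool_pos"])
for s in(1,-1):
    print("s",s); track(q,[([.58,0.03,.38],head(7.3,-6.5,0,s)[1]),head(7.3,-6.5,.1,s),head(7.3,-6.5,0,s),head(-20,10,0,s),head(-48,43,0,s),head(-48,43,.12,s)],12)
import cv2
ims=[cv2.resize(optics.capture(n)[y:y+h,x:x+w],None,fx=3,fy=3,interpolation=2) for n,x,y,w,h in(("top",190,160,160,120),("side",240,190,100,120))]
cv2.imwrite("pics/e.png",np.hstack(ims))
E
```

```text
0.08454782807440227 [ 0.4842 -0.0406  0.3049]
s 1
[-23.1  16.5  20.7  73.   -5.3  97.9   4. ] err 0.0 minmargin 20.0
[-19.9  28.8  20.6  61.2  -9.2  98.1   5.4] err 0.0 minmargin 19.9
[-20.8  28.3  19.8  73.6  -8.7  86.2   5.7] err 0.0 minmargin 20.9
[-30.9  14.4  24.2  92.2  -1.3  65.8 -27.4] err 0.0 minmargin 33.6
[ -54.1   11.6   24.3  108.    44.2   60.2 -101.1] err 0.0 minmargin 30.4
[ -60.5    4.5   20.1  103.9   43.1   75.5 -101.2] err 0.0 minmargin 30.6
s -1
[ -53.    33.9   76.7   73.2  -30.1  104.4 -149.2] err 8.6 minmargin 0.0
[ -43.4   46.2   76.7   63.   -42.4  105.8 -149.2] err 5.1 minmargin 0.0
[ -48.5   49.1   76.7   75.3  -44.4   95.7 -149.2] err 1.7 minmargin 0.0
[ -58.5   35.    76.7   95.4  -50.1   70.8 -149.2] err 39.4 minmargin 0.0
[ -87.3   23.9   76.7  122.1  -72.6    3.7 -149.2] err 64.7 minmargin 0.0
[ -94.2   15.7   76.7  118.9  -72.6    3.7 -149.2] err 120.6 minmargin 0.0
```

View pics/e.png

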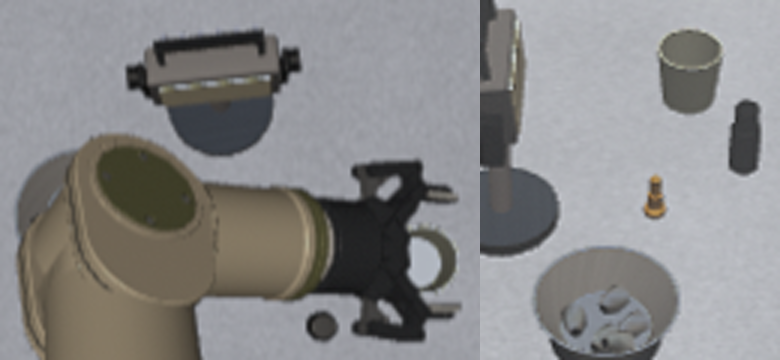

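Cup stands upright and empty at (690,70), and the nuts are in the dish around (605,315). Socket and stem are undisturbed. Next is the lamp.

```bash
python3 - <<'E'
from ip import *
c=legs([.58,.03,.38],head(7.3,-6.5)[1],2); c=legs(*head(7.3,-6.5,.06),1,c)
E
```

```text
t 17.2333 q [-35.6806  11.8502  21.4822 114.7244  47.3692  75.8639 -35.1683] w 0.08484340427028314 F [ 0.1983  0.1103 -1.0326]
grasp [ 0.4879 -0.1621  0.2122] z [ 0.0126 -0.7845 -0.6201]
row [ -72.9   55.  -111.5] [ 0.03   0.447 -0.082] rows~ 4.0
row [ -20.9   52.9 -103.9] [ 0.03   0.447 -0.082] rows~ 4.0
grasp [0.58 0.03 0.38] z [-0.1123 -0.0144 -0.9936]
row [ 0.2 88.3 64.3] [-0.  0. -0.] rows~ 3.0
```

Request:
drive_tool(commands="60 -73 55 -111 0.03 0.447 -0.082;60 -73 55 -111 0.03 0.447 -0.082;60 -73 55 -111 0.03 0.447 -0.082;60 -73 55 -111 0.03 0.447 -0.082;60 -73 55 -111 0.03 0.447 -0.082")

```text
time: 17.65
tool_pos: [0.5409, 0.0026, 0.4336]
orientation: [[-0.078, 0.996, -0.036], [0.898, 0.055, -0.437], [-0.433, -0.067, -0.899]]
wrist_force: [1.2, -0.3, 0.2]
width: 0.0597
grip_force: 0.0
```

Request:
drive_tool(commands="50 -21 53 -104 0.03 0.447 -0.082;50 -21 53 -104 0.03 0.447 -0.082;50 -21 53 -104 0.03 0.447 -0.082;50 -21 53 -104 0.03 0.447 -0.082;50 -21 53 -104 0.03 0.447 -0.082")

```text
time: 18.07
tool_pos: [0.5988, 0.0314, 0.5272]
orientation: [[-0.124, 0.985, -0.12], [0.992, 0.123, -0.015], [0.0, -0.121, -0.993]]
wrist_force: [0.7, -1.6, -1.0]
width: 0.0498
grip_force: 0.0
```

Request:
drive_tool(commands="50 0 88 64 0 0 0;50 0 88 64 0 0 0;50 0 88 64 0 0 0;50 0 88 64 0 0 0;50 0 88 64 0 0 0")

```text
time: 18.48
tool_pos: [0.6768, 0.0429, 0.4494]
orientation: [[-0.127, 0.984, -0.126], [0.992, 0.125, -0.021], [-0.005, -0.128, -0.992]]
wrist_force: [-0.3, 0.9, -0.1]
width: 0.0499
grip_force: 0.0
```

```bash
python3 - <<'E'
from ip import *
c=legs(*head(7.3,-6.5,0),1)
E
```

```text
t 18.4833 q [-20.7909  28.6613  20.7441  67.4512  -8.8072  92.8215   5.5994] w 0.049885579424090935 F [-0.2569  0.9022 -0.1018]
grasp [0.6572 0.0396 0.2957] z [-0.1262 -0.0211 -0.9918]
row [-0.1 -0.1 49.3] [-0.015  0.005 -0.001] rows~ 2.0
```

Request:
drive_tool(commands="50 0 0 16 -0.015 0.005 0;50 0 0 32 -0.015 0.005 0;50 0 0 49 -0.015 0.005 0;50 0 0 49 -0.015 0.005 0")

```text
time: 18.82
tool_pos: [0.6694, 0.0416, 0.4024]
orientation: [[-0.126, 0.986, -0.11], [0.992, 0.126, -0.012], [0.002, -0.11, -0.994]]
wrist_force: [-1.1, -0.6, -0.5]
width: 0.0499
grip_force: 0.0
```

Request:
drive_tool(commands="0 0 0 0 0 0 0;0 0 0 0 0 0 0;0 0 0 0 0 0 0;0 0 0 0 0 0 0;0 0 0 0 0 0 0", force=40)

```text
time: 19.23
tool_pos: [0.6713, 0.0418, 0.4064]
orientation: [[-0.127, 0.987, -0.103], [0.992, 0.126, -0.01], [0.004, -0.104, -0.995]]
wrist_force: [-1.2, -0.8, 7.0]
width: 0.0102
grip_force: 39.2
```

Request:
drive_tool(commands="0 0 0 0 0 0 0;0 0 0 0 0 0 0", force=80)

```text
time: 19.4
tool_pos: [0.6713, 0.0418, 0.4066]
orientation: [[-0.127, 0.987, -0.103], [0.992, 0.126, -0.01], [0.004, -0.104, -0.995]]
wrist_force: [-0.7, 0.2, 7.7]
width: 0.0092
grip_force: 78.2
```

```bash
python3 - <<'E'
from ip import *
o=get_obs(); R=np.array(o["orientation"]); g=o["tool_pos"]+.155*R[:,2]; d=g-piv
print(g, np.linalg.norm(d), d, "torque",o["wrist_torque"])
c=None
E
```

```text
[0.6553 0.0403 0.2524] 0.07809975676918589 [0.0103 0.0018 0.0774] torque [-0.0713  0.2887 -0.0568]
```

```bash
cat >> ip.py <<'E'
def arc(wps,back,cur=None):
    "wps list of (psi,t); each segment -> one call of 5 exact rows"
    if cur is None:
        o=get_obs(); cur=(np.array(o["tool_pos"]),np.array(o["orientation"]))
    for (a,b),(c,d) in zip(wps,wps[1:]):
        rows=[]
        for k in range(1,6):
            g,R=head(a+(c-a)*k/5,b+(d-b)*k/5,back); p=g-.155*R[:,2]
            rows.append("0 "+" ".join(f"{v:.0f}" for v in cur[1].T@(p-cur[0])*1000)+" "+" ".join(f"{v:.2f}" for v in Rn.from_matrix(cur[1].T@R).as_rotvec()))
        print((c,d),";".join(rows)); cur=(p,R)
    return cur
E
python3 - <<'E'
from ip import *; from kin import track
q=np.array(get_obs()["q"])
track(q,[head(7.3,20,.005),head(7.3,43,.005),head(-20,43,.005),head(-48,43,.005),head(-48,43,.12)],12)
arc([(7.3,-6),(7.3,10),(7.3,26),(7.3,42.5)],.005)
E
```

```text
[-25.7   4.7  19.2 103.7  -2.2  51.8   1.6] err 0.0 minmargin 33.4
[-23.8  -9.1  15.1 126.9   8.6  19.   -7.7] err 0.0 minmargin 11.5
[-17.3  -2.4  -7.8 121.4  49.5  39.  -78.7] err 0.0 minmargin 11.7
[ -23.7   11.5  -10.1  106.3   50.4   65.3 -104.9] err 0.0 minmargin 18.1
[ -28.2    5.8  -14.1  102.3   45.8   77.5 -102.9] err 0.0 minmargin 32.4
(7.3, 10) 0 0 -15 1 -0.06 -0.00 -0.00;0 0 -28 2 -0.11 -0.00 -0.00;0 0 -41 4 -0.17 -0.00 -0.00;0 0 -54 7 -0.22 -0.00 -0.00;0 0 -66 10 -0.28 -0.00 -0.00
(7.3, 26) 0 -0 -13 0 -0.06 -0.00 -0.00;0 -0 -26 1 -0.11 -0.00 -0.00;0 -0 -39 3 -0.17 0.00 -0.00;0 -0 -51 6 -0.22 -0.00 -0.00;0 -0 -64 9 -0.28 -0.00 0.00
(7.3, 42.5) 0 -0 -13 0 -0.06 0.00 -0.00;0 -0 -27 2 -0.12 0.00 -0.00;0 -0 -40 3 -0.17 -0.00 -0.00;0 0 -53 6 -0.23 0.00 -0.00;0 0 -66 10 -0.29 0.00 -0.00
```

Request:
drive_tool(commands="0 0 -13 1 -0.06 0 0;0 0 -26 2 -0.11 0 0;0 0 -39 4 -0.17 0 0;0 0 -52 7 -0.22 0 0;0 0 -65 10 -0.28 0 0")

```text
time: 19.82
tool_pos: [0.606, 0.0335, 0.404]
orientation: [[-0.127, 0.976, 0.178], [0.992, 0.124, 0.027], [0.004, 0.18, -0.984]]
wrist_force: [1.4, 0.0, 4.0]
width: 0.0088
grip_force: 78.2
```

```bash
cat > st.py <<'E'
from ip import *
o=get_obs(); R=np.array(o["orientation"]); d=o["tool_pos"]+.155*R[:,2]-piv; u=-R[:,2]; y=R[:,1]
psi=np.degrees(np.arctan2(y[1],y[0])); f=-np.array([np.cos(np.radians(psi)),np.sin(np.radians(psi)),0])
print("t",o["time"],"r",np.linalg.norm(d).round(4),"tool psi,tilt",psi.round(1),np.degrees(np.arctan2(u@f,u[2])).round(1),"pos tilt",np.degrees(np.arctan2(d@f,d[2])).round(1),"along bar mm",(1000*d@np.array([-f[1],f[0],0])).round(1),"F",o["wrist_force"],"T",o["wrist_torque"],"w",round(o["width"],4),"q",o["q"].round(0))
E
python3 st.py; python3 -c "
from ip import *
arc([(7.3,10),(0,22),(-10,30),(-23,37),(-36,40),(-48,42.7)],.005)"
```

```text
t 19.8167 r 0.0773 tool psi,tilt 7.2 10.4 pos tilt 8.5 along bar mm -0.6 F [1.364  0.0199 3.9655] T [-0.0874 -0.0225 -0.0605] w 0.0088 q [-25.  13.  20.  93.  -6.  65.   4.]
(0, 22) 0 1 -11 0 -0.04 -0.01 0.02;0 3 -20 1 -0.08 -0.01 0.05;0 5 -30 2 -0.12 -0.02 0.07;0 8 -39 3 -0.16 -0.03 0.10;0 11 -49 5 -0.20 -0.04 0.12
(-10, 30) 0 3 -6 0 -0.03 -0.01 0.03;0 7 -13 0 -0.06 -0.03 0.06;0 11 -19 1 -0.08 -0.04 0.10;0 15 -25 2 -0.11 -0.06 0.13;0 20 -31 3 -0.14 -0.08 0.16
(-23, 37) 0 5 -6 0 -0.02 -0.02 0.04;0 11 -11 1 -0.05 -0.05 0.08;0 18 -16 1 -0.07 -0.07 0.12;0 24 -21 2 -0.10 -0.10 0.15;0 31 -25 4 -0.12 -0.13 0.19
(-36, 40) 0 6 -2 0 -0.01 -0.03 0.04;0 13 -4 0 -0.02 -0.06 0.07;0 20 -6 1 -0.03 -0.08 0.11;0 27 -8 2 -0.04 -0.11 0.14;0 34 -9 3 -0.05 -0.14 0.18
(-48, 42.7) 0 6 -2 0 -0.01 -0.03 0.03;0 13 -4 0 -0.02 -0.05 0.06;0 19 -6 1 -0.03 -0.08 0.10;0 26 -7 2 -0.04 -0.11 0.13;0 33 -8 2 -0.05 -0.14 0.16
```

Request:
drive_tool(commands="0 1 -11 0 -0.04 -0.01 0.02;0 3 -20 1 -0.08 -0.01 0.05;0 5 -30 2 -0.12 -0.02 0.07;0 8 -39 3 -0.16 -0.03 0.10;0 11 -49 5 -0.20 -0.04 0.12")

```text
time: 20.23
tool_pos: [0.558, 0.0391, 0.39]
orientation: [[-0.0, 0.928, 0.372], [1.0, 0.0, -0.001], [-0.001, 0.372, -0.928]]
wrist_force: [8.6, 1.2, -1.9]
width: 0.0092
grip_force: 78.0
```

Request:
drive_tool(commands="0 3 -6 0 -0.03 -0.01 0.03;0 7 -13 0 -0.06 -0.03 0.06;0 11 -19 1 -0.08 -0.04 0.10;0 15 -25 2 -0.11 -0.06 0.13;0 20 -31 3 -0.14 -0.08 0.16")

```text
time: 20.65
tool_pos: [0.5303, 0.0597, 0.3753]
orientation: [[0.176, 0.854, 0.489], [0.984, -0.151, -0.09], [-0.003, 0.497, -0.868]]
wrist_force: [12.0, 3.7, -7.5]
width: 0.0089
grip_force: 78.4
```

```bash
python3 st.py; python3 -c "
from ip import *
arc([(-10,30),(-23,36),(-36,40),(-48,42.7)],.005)"
```

```text
t 20.65 r 0.0768 tool psi,tilt -10.1 29.8 pos tilt 31.0 along bar mm -0.3 F [12.0317  3.6921 -7.4864] T [ 0.7682 -1.0165  0.9413] w 0.0089 q [-32.  -1.  17. 113.  19.  42. -37.]
(-23, 36) 0 4 -4 -0 -0.02 -0.02 0.04;0 10 -8 0 -0.04 -0.04 0.08;0 16 -13 1 -0.07 -0.07 0.12;0 23 -17 2 -0.09 -0.09 0.15;0 30 -20 3 -0.11 -0.12 0.19
(-36, 40) 0 6 -3 0 -0.01 -0.03 0.04;0 13 -6 0 -0.03 -0.05 0.07;0 20 -9 1 -0.04 -0.08 0.11;0 26 -11 2 -0.06 -0.11 0.14;0 34 -13 3 -0.07 -0.14 0.18
(-48, 42.7) 0 6 -2 0 -0.01 -0.03 0.03;0 13 -4 0 -0.02 -0.05 0.06;0 19 -6 1 -0.03 -0.08 0.10;0 26 -7 2 -0.04 -0.11 0.13;0 33 -8 2 -0.05 -0.14 0.16
```

Request:
drive_tool(commands="0 5 -4 0 -0.02 -0.02 0.04;0 10 -8 0 -0.04 -0.04 0.08;0 16 -13 1 -0.07 -0.07 0.12;0 23 -17 2 -0.09 -0.09 0.15;0 30 -20 3 -0.11 -0.12 0.19")

```text
time: 21.07
tool_pos: [0.5198, 0.0921, 0.3625]
orientation: [[0.391, 0.744, 0.542], [0.921, -0.315, -0.231], [-0.001, 0.589, -0.808]]
wrist_force: [8.9, 3.5, -7.4]
width: 0.0088
grip_force: 79.0
```

Request:
drive_tool(commands="0 6 -3 0 -0.01 -0.03 0.04;0 13 -6 0 -0.03 -0.05 0.07;0 20 -9 1 -0.04 -0.08 0.11;0 26 -11 2 -0.06 -0.11 0.14;0 34 -13 3 -0.07 -0.14 0.18")

```text
time: 21.48
tool_pos: [0.5252, 0.127, 0.3526]
orientation: [[0.589, 0.618, 0.521], [0.808, -0.45, -0.38], [-0.001, 0.645, -0.764]]
wrist_force: [6.4, 0.9, -0.9]
width: 0.0092
grip_force: 79.5
```

Request:
drive_tool(commands="0 6 -2 0 -0.01 -0.03 0.03;0 13 -4 0 -0.02 -0.05 0.06;0 19 -6 1 -0.03 -0.08 0.10;0 26 -7 2 -0.04 -0.11 0.13;0 33 -8 2 -0.05 -0.14 0.16")

```text
time: 21.9
tool_pos: [0.5409, 0.1565, 0.3456]
orientation: [[0.746, 0.487, 0.454], [0.666, -0.546, -0.508], [0.0, 0.681, -0.732]]
wrist_force: [9.4, 1.4, -5.8]
width: 0.0092
grip_force: 79.1
```

```bash
python3 st.py; python3 - <<'E'
from ip import *; import cv2
for n in("top","side"): np.save(f"pics/{n}f.npy",optics.capture(n))
c=[cv2.resize(np.load(f"pics/{n}f.npy")[y:y+120,x:x+110],None,fx=3.5,fy=3.5,interpolation=2) for n,x,y in(("top",190,160),("side",220,180))]
E
```

```text
t 21.9 r 0.0772 tool psi,tilt -48.3 43.0 pos tilt 42.1 along bar mm -0.9 F [ 9.3549  1.4361 -5.8061] T [ 1.1291 -0.2153  1.429 ] w 0.0092 q [ -41.   11.   10.  107.   47.   63. -103.]
```

Request:
drive_tool(commands="20 0 0 0 0 0 0;40 0 0 0 0 0 0;45 0 0 0 0 0 0;45 0 0 0 0 0 0")

```text
time: 22.33
tool_pos: [0.5401, 0.1546, 0.3447]
orientation: [[0.747, 0.488, 0.451], [0.665, -0.546, -0.51], [-0.003, 0.681, -0.733]]
wrist_force: [0.9, 0.2, -0.6]
width: 0.0451
grip_force: 0.0
```

Request:
drive_tool(commands="45 0 0 -15 0 0 0;45 0 0 -40 0 0 0;45 0 0 -80 0 0 0;45 0 0 -120 0 0 0;45 0 0 -160 0 0 0")

```text
time: 22.75
tool_pos: [0.4669, 0.2366, 0.4631]
orientation: [[0.747, 0.489, 0.45], [0.664, -0.546, -0.51], [-0.003, 0.68, -0.733]]
wrist_force: [0.4, 1.1, -0.6]
width: 0.0449
grip_force: 0.0
```

```bash
python3 st.py; python3 - <<'E'
from ip import *; from kin import track
q=np.array(get_obs()["q"])
R=head(-48,43)[1]; Rd=head(-48,0)[1]
g=[.40,-.05,.30]
track(q,[(g,Rd)]); c=legs(g,Rd,2)
E
```

```text
t 22.75 r 0.2374 tool psi,tilt -48.2 42.9 pos tilt 42.7 along bar mm 1.3 F [ 0.4364  1.0759 -0.6339] T [0.589  0.4727 0.022 ] w 0.0449 q [ -49.    4.    4.  100.   43.   82. -102.]
[-36.5 -15.7  30.9 110.8   8.1  82.8 -55.5] err 0.0 minmargin 12.9
t 22.75 q [ -48.5904    3.5835    3.9969  100.4483   43.0845   81.8422 -101.5821] w 0.044853807321256926 F [ 0.4364  1.0759 -0.6339]
grasp [0.5367 0.1576 0.3495] z [ 0.4503 -0.5101 -0.7328]
row [-120.3   63.1   51. ] [ 0.374  0.003 -0.002] rows~ 4.0
row [-120.4   77.    45.6] [ 0.374  0.003 -0.002] rows~ 4.0
```

```bash
python3 - <<'E'
from ip import *; from kin import track
q=np.array(get_obs()["q"]); R=head(-48,20)[1]; g=[.30,.40,.36]
track(q,[(g,R)]); c=legs(g,R,2)
E
```

```text
[ -62.2    5.8   -8.4   88.8   18.4   95.1 -118.5] err 0.0 minmargin 22.8
t 22.75 q [ -48.5904    3.5835    3.9969  100.4483   43.0845   81.8422 -101.5821] w 0.044853807321256926 F [ 0.4364  1.0759 -0.6339]
grasp [0.5367 0.1576 0.3495] z [ 0.4503 -0.5101 -0.7328]
row [  -8.4  -89.7 -115.9] [ 0.2    0.003 -0.002] rows~ 4.0
row [  -7.8 -110.9  -89.6] [ 0.2    0.003 -0.002] rows~ 4.0
```

Request:
drive_tool(commands="45 -8 -90 -116 0.2 0 0;45 -8 -90 -116 0.2 0 0;45 -8 -90 -116 0.2 0 0;45 -8 -90 -116 0.2 0 0;45 -8 -90 -116 0.2 0 0")

```text
time: 23.17
tool_pos: [0.3619, 0.3432, 0.4864]
orientation: [[0.742, 0.574, 0.348], [0.671, -0.633, -0.387], [-0.002, 0.52, -0.854]]
wrist_force: [0.1, 0.2, 0.1]
width: 0.045
grip_force: 0.0
```

Request:
drive_tool(commands="45 -8 -111 -90 0.2 0 0;45 -8 -111 -90 0.2 0 0;45 -8 -111 -90 0.2 0 0;45 -8 -111 -90 0.2 0 0;45 -8 -111 -90 0.2 0 0")

```text
time: 23.58
tool_pos: [0.2621, 0.4425, 0.5046]
orientation: [[0.743, 0.631, 0.226], [0.67, -0.698, -0.254], [-0.003, 0.34, -0.94]]
wrist_force: [-0.5, -0.7, -0.6]
width: 0.0447
grip_force: 0.0
```

```bash
python3 - <<'E'
from ip import *; import cv2
def mk(n,x0,y0,w,h,s):
    im=optics.capture(n); cv2.imwrite(f"pics/{n}_fin.png",im)
    c=cv2.resize(im[y0:y0+h,x0:x0+w],None,fx=s,fy=s,interpolation=2)
    # predicted model marks at (-48,42.5)
    a,b=np.radians([-48,42.5]); f=np.array([-np.cos(a),-np.sin(a),0]); yy=np.array([-np.sin(a),np.cos(a),0]); ez=np.array([0,0,1.])
    fw=np.cos(b)*f-np.sin(b)*ez; up=np.sin(b)*f+np.cos(b)*ez
    def dot(P,col): u=(proj(n,P)-[x0,y0])*s+s/2; cv2.circle(c,tuple(int(v) for v in u),2,col,-1)
    for e in(-1,1):
        dot(piv+.072*up+e*.043*yy,(0,0,255)); dot(piv+e*.066*yy,(0,255,0))
        for k in(-1,1): dot(piv+.022*fw+e*.049*yy+k*.026*up,(255,0,0))
    for i in range(12): t=i*np.pi/6; dot([.526+.066*np.cos(t),.171+.066*np.sin(t),.046],(255,0,255))
    return c
cv2.imwrite("pics/f.png",np.hstack([mk("top",190,165,100,130,4),mk("side",220,180,100,130,4)]))
E
```

```text
(no output)
```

View pics/f.png

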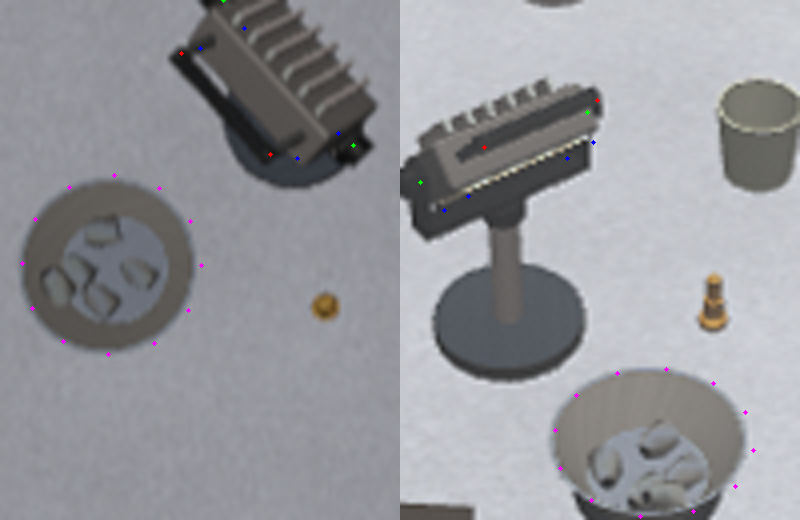

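Top half: all five nuts lie in the dish at (102,232), (138,272), (57,287), (78,270) and (100,300). The handle bar runs (178,58) to (265,155), against predicted strap ends at (181,53) and (270,155). Side half: the lamp faces down towards the dish, and the cup is upright. A sub-pixel check of the bar angle and position follows.

```bash
python3 - <<'E'
from ip import *; import cv2
from scipy.ndimage import map_coordinates
im=cv2.imread("pics/top_fin.png").astype(float).mean(2)
def pts(psi,t,x):
    a,b=np.radians([psi,t]); f=np.array([-np.cos(a),-np.sin(a),0]); up=np.sin(b)*f+np.cos(b)*np.array([0,0,1.]); yy=np.array([-np.sin(a),np.cos(a),0])
    return P0+.072*up+x*yy, f
P0=np.array([.6435,.039,.175])   # top-camera-consistent pivot
# profile across the bar at several stations; dark centroid vs model
s=np.linspace(-5,5,81)
for psi,t in((-48,42.6),):
    out=[]
    for x in np.linspace(-.03,.03,7):
        P,f=pts(psi,t,x); u=proj("top",P); u2=proj("top",P+.01*np.array([f[0],f[1],0])); d=(u2-u)/np.linalg.norm(u2-u); mmpx=10/np.linalg.norm(u2-u)
        pr=map_coordinates(im,[u[1]+s*d[1],u[0]+s*d[0]],order=1); w=np.clip(55-pr,0,None); w[np.abs(s)>4.5]=0
        c=(w*s).sum()/w.sum()*mmpx; out.append(c); 
        if abs(x)<1e-6: print(np.round(pr[::5]))
    print(np.round(out,1),"slope deg",np.degrees(np.polyfit(np.linspace(-30,30,7),out,1)[0]))
E
```

```text
[ 80.  75.  64.  54.  47.  38.  31.  28.  27.  26.  28.  45.  76. 118.
 143. 148. 148.]
[ 0.4  0.4 -0.  -0.5  1.1  0.9  1.1] slope deg 0.8740849754982116
```

```bash
python3 -c "
from rig import order; print(order.hand_in())"
```

```text
the job is handed in; nothing more can be done
None
```

I handed the job in at about 24 s: all five nuts are in the dish, the empty cup stands upright near its original spot, and the lamp points at the dish centre to within about 1–2° by my camera and arm measurements.

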